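Load the dipping pot and hang it up to dry

TASK

Thread every collar lying on the bench onto the stepped spindle of the dipping pot, largest first, each fully home on its own shoulder. Then, with the pot still standing on the bench, swing its folded-down wire bail upright, lift the pot by the bail and hang it level by the bail's wire in both prongs of the drying stand, with all the collars still in place; let it come to rest, and leave the tape roll, timer and marker where they are.

Things in the scene. Friction and masses are not known exactly. Their poses are not given: they have to be found in the camera images.
- pot: Dipping pot, 0.5 kg: round bright metal pan, 134 mm across the rim, 34 mm high, on the bench. Origin: centre of its underside, z up. Inner wall radius 60 mm at the floor, 64 mm at the rim. Two ears at its +y and -y sides rise to 70 mm and carry the wire bail. A stepped spindle stands fixed on its axis.
- spindle_tip (a point): Top of the pot's spindle, on its axis, 77 mm above its underside. Radii by height above the underside: 29 mm up to 22 mm; 22 mm from 22 to 35; 17 mm from 35 to 48; 12 mm from 48 to 61; 7 mm from 61 to 77. Tip bevelled by 4 mm, steps by 1.5 mm. The flat shoulders at 22, 35, 48, 61 mm carry collars 1, 2, 3, 4.
- bail (a joint): Hinge of the pot's U-shaped bail (6 mm wire, 150 mm wide): 0 = folded, level out over the pot's -x side (its stop); 1.57 = upright; ends at 2.2. Stays if let go within 0.25 rad of upright, else falls to a side. The axis runs along the pot's y, through its centre line, 60 mm above its underside; the bail's cross wire is 110 mm from it.
- bail_grip (a point): Centre of the bail's black roller grip, 50 mm long, 12 mm thick, turning freely on the middle of the cross wire. Its y axis runs along that wire; x and z turn with the bail (same as the pot's when folded). Folded: 60 mm above the bench; upright: 170 mm above the pot's underside. Bare straight wire lies 25 to 60 mm either side of it.
- stand: Drying stand, fixed: grey foot plate 250 x 160 x 10 mm; steel column 125 mm behind (+x of) the origin; two 8 mm steel prongs, at y = -44 and +44 mm, run forward (-x), dip in a valley above the origin and turn up to red tips 22 mm before it. Heights: tips 221 mm (its highest), rods behind 218, valley bottom 200. Origin on the bench.
- cradle (a point): Point midway between the two valleys, 203 mm above the bench; axes as the stand's. The centre of the cross wire lies here when the pot hangs: wire along the stand's y axis, bare wire in each valley, roller between the prongs. The pot's underside is then about 33 mm above the bench.
- film_roll: White tape roll lying flat, 69 mm across, 50 mm high, a bystander. Origin at its underside.
- timer: White bench timer, 58 x 68 x 18 mm, a bystander. Origin at its underside.
- marker: Black marker pen, 135 mm long, 20 mm thick, a bystander. Origin at its underside.
- collar_1: Collar 1, the largest: plain dark grey steel ring, outer diameter 64 mm, bore 48 mm, 12 mm high, 60 g, lying flat on the bench (may be absent). Origin: centre of its underside, z along its bore. Fits the spindle with 2 mm to spare all round and comes to rest on the shoulder at 22 mm above the pot's underside.
- collar_2: Collar 2, the second largest: plain yellow brass ring, outer diameter 56 mm, bore 38 mm, 12 mm high, 60 g, lying flat on the bench (may be absent). Origin: centre of its underside, z along its bore. Fits the spindle with 2 mm to spare all round and comes to rest on the shoulder at 35 mm above the pot's underside.
- collar_3: Collar 3, the second smallest: plain bright aluminium ring, outer diameter 48 mm, bore 28 mm, 12 mm high, 60 g, lying flat on the bench (may be absent). Origin: centre of its underside, z along its bore. Fits the spindle with 2 mm to spare all round and comes to rest on the shoulder at 48 mm above the pot's underside.
- collar_4: Collar 4, the smallest: plain reddish copper ring, outer diameter 40 mm, bore 18 mm, 12 mm high, 60 g, lying flat on the bench (may be absent). Origin: centre of its underside, z along its bore. Fits the spindle with 2 mm to spare all round and comes to rest on the shoulder at 61 mm above the pot's underside.

How it is judged:
On the way, in this order (a step that is already met when the one before it is completed fails the run):
1. every collar is home on its own shoulder of the spindle, the pot standing on the bench (x of collar_1 in the frame of pot between -0.004 and 0.004 m and y of collar_1 in the frame of pot between -0.004 and 0.004 m and z of collar_1 in the frame of pot between 0.019 and 0.025 m and angle between the z axis of each of collar_1, collar_2, collar_3, collar_4 and the z axis of pot, either way round below 0.1 rad and x of collar_2 in the frame of pot between -0.004 and 0.004 m and y of collar_2 in the frame of pot between -0.004 and 0.004 m and z of collar_2 in the frame of pot between 0.032 and 0.038 m and x of collar_3 in the frame of pot between -0.004 and 0.004 m and y of collar_3 in the frame of pot between -0.004 and 0.004 m and z of collar_3 in the frame of pot between 0.045 and 0.051 m and x of collar_4 in the frame of pot between -0.004 and 0.004 m and y of collar_4 in the frame of pot between -0.004 and 0.004 m and z of collar_4 in the frame of pot between 0.058 and 0.064 m and height (world z) of pot below 0.01 m and angle between pot's own z axis and vertical below 0.1 rad), for 0.2 s.
2. the bail is upright, within about 0.25 rad, the pot still standing on the bench (value of joint bail between 1.32 and 1.82 rad and height (world z) of pot below 0.01 m and angle between pot's own z axis and vertical below 0.1 rad), for 0.2 s.
At the end, for the whole second after the job is handed in: Pot hangs by its bail in both prongs, over 20 mm off the bench: roller grip centre within 15 mm level and +8/-6 mm in height of the cradle point, wire within 0.15 rad of the stand's y, pot tilt under 0.25 rad, at rest; each collar within 4 mm of the axis, 3 mm of its shoulder, 0.1 rad square (x of collar_1 in the frame of pot between -0.004 and 0.004 m and y of collar_1 in the frame of pot between -0.004 and 0.004 m and z of collar_1 in the frame of pot between 0.019 and 0.025 m and angle between the z axis of each of collar_1, collar_2, collar_3, collar_4 and the z axis of pot, either way round below 0.1 rad and x of collar_2 in the frame of pot between -0.004 and 0.004 m and y of collar_2 in the frame of pot between -0.004 and 0.004 m and z of collar_2 in the frame of pot between 0.032 and 0.038 m and x of collar_3 in the frame of pot between -0.004 and 0.004 m and y of collar_3 in the frame of pot between -0.004 and 0.004 m and z of collar_3 in the frame of pot between 0.045 and 0.051 m and x of collar_4 in the frame of pot between -0.004 and 0.004 m and y of collar_4 in the frame of pot between -0.004 and 0.004 m and z of collar_4 in the frame of pot between 0.058 and 0.064 m and horizontal distance between bail_grip and cradle below 0.015 m and z of bail_grip in the frame of cradle between -0.006 and 0.008 m and angle between the y axis of bail_grip and the y axis of cradle, either way round below 0.15 rad and height (world z) of pot above 0.02 m and contact force between pot and stand above 2 N and angle between pot's own z axis and vertical below 0.25 rad and linear speed of pot below 0.05 m/s); the robot touches nothing.
It fails at once if the tape roll is moved by more than 3 cm (distance of film_roll from where it was at the start of the episode above 0.03 m).
It fails at once if the timer is moved by more than 3 cm (distance of timer from where it was at the start of the episode above 0.03 m).
It fails at once if the marker is moved by more than 3 cm (distance of marker from where it was at the start of the episode above 0.03 m).
Of collar_1, collar_2, collar_3, collar_4 only 3 to 4 are there at a start; the rules pass over those that are not, and their reading is None.
At some moment in a run one of collar_1, collar_2, collar_3, collar_4 may be knocked a few centimetres aside while the robot is not near it.
Once in a run the grip may slacken for a moment while it holds something.
It also fails if it takes over 200 s, if anything falls off the work surface, if the arm or the gripper's body presses on something with over 40 N, if the wrist force passes 120 N, or if a joint passes its speed limit or range.

ROBOT

A 6-joint arm with a two-finger parallel gripper is mounted at the origin on a cart in front of the work surface, level with it; the furniture and walls round the work are solid. World frame = base frame: x ahead of the robot, y to its left, z up, the work surface at z = 0. Lengths are in m, angles in rad, forces in N, time in s.
With the tool pointing down it reaches from about 0.225 to 0.875 m from the base axis. Payload 3.4 kg.
Tool frame: the origin (TCP) lies on the centre line of the jaws, within the pads' length; the fingertips stand 22 mm ahead of it and the grasp point (between the pads) lies 3 mm ahead of it; z points along the fingers, y is the line along which they close (so a half turn about z gives the same grasp; the last joint's range is limited). The gripper opens to 85 mm and grips with 20 to 120 N. Pads are 22 mm wide; open, the fingers measure 114 mm over their backs; the gripper's body (76 mm by 85 mm) begins 54 mm behind the grasp point. The pads swing forward as they close: fully open they stand 13 mm farther back than shut.
Start: joints at [1.219, 0.276, 1.505, -0, 1.361, -0.121], TCP at [0.132, 0.56, 0.253] pointing down, gripper open.
Joint ranges: [-2.89, 2.89], [-0.75, 2.08], [0.22, 2.7], [-1.18, 4.32], [0.11, 2.71], [-2.7, 2.7]. Speed limits (rad/s): [2.57, 2.57, 3.14, 3.14, 3.14, 3.14].

INTERFACE

Orientations are given as a unit quaternion [w, x, y, z].
In Python, from rig import manip, eyes, get_state gives the robot as it stands (manip), with the cameras (eyes) and the readings as plain functions.
- The arm moves only by the shell command python3 steer.py 'ROWS' [OPENING] [FORCE]. ROWS is a JSON list of rows, 1 to 5 of them, each an object with the fields dx, dy, dz (the shift in m), twist (a turn about the tool's z in rad); a field left out counts as zero; each row shifts and turns the commanded pose from where the row before left it, along the tool's axes as they then stand; what a row does not reach is not made up. A row lasts 1/12 s, in which the tool goes at most 0.0417 m and 0.125 rad, less where a joint would pass 70% of its speed; a pose out of reach is approached as far as the arm can. OPENING is the finger opening in m, set as the command begins (- or left out keeps the last). The fingers move at their own pace and stop on an object; FORCE is the grip in N (left out, the last holds). Time passes only in rows, so rows that do not move let the fingers close. It prints the time, the measured TCP pose, the force, the opening and the grip force at its end. Input that does not fit is refused with a message, and nothing moves.
- get_state(): the state, without advancing time (a new reading comes with each control period).
- eyes.get_image(name): name is "scene" or "top" or "wrist"; returns a dict with "img" (480x640x3 uint8, red, green, blue), "camera_matrix" (3x3 intrinsics, pixels), "T" (4x4, takes a point from camera to world coordinates); the wrist camera has in their place "hand_eye" (4x4, takes a point from camera to tool coordinates, whose origin is the TCP and whose axes are the flange's). Camera axes: x right, y down, z forward; pixel columns grow to the right and rows downward; lengths in m; the calibration is good to about 2 mm. A picture is of the moment at which its call begins: read the wrist's pose just before it. There is no depth.
- manip.sign_off(): hands the job in; it is judged then, once.
The state is a dict: "clock": time; "qpos": joint angles; "qd": joint speeds; "effort": joint torques, N m; "position": TCP position; "ee_rot": TCP orientation; "contact_force": force on the tool from outside, world axes, zero at the start; "moment": the same for the moment, N m; "width": finger opening in m; "gripper_force": force on a finger pad.
Only numpy, scipy, OpenCV 4.12 (cv2) and the standard library are available. Lean on these libraries where they do the work, as an engineer would, in place of code of your own. Each camera call takes 0.05 s, during which the arm holds its last target. There are 200 camera calls.

## Working session

There is one attempt and no reset: what is moved stays moved. The work goes in short steps, Python scripts to look and compute and a shell command to move; the robot and the scene stay as the last step left them, time stands still between calls to the robot, and variables do not carry over. Pictures are saved under pics/ and viewed, at most 14 in all, crops included, and the job is handed in when it is done.

```bash
ls; mkdir -p pics; cat > h.py <<'E'
import numpy as np,cv2
from scipy.spatial.transform import Rotation as R
from rig import manip, eyes, get_state
def cam(n):
    s=get_state(); d=eyes.get_image(n)
    if n=='wrist':
        T=np.eye(4);q=s['ee_rot'];T[:3,:3]=R.from_quat([q[1],q[2],q[3],q[0]]).as_matrix();T[:3,3]=s['position']
        d['T']=T@d['hand_eye']
    return d
def ray(d,u,v):
    r=np.linalg.inv(d['camera_matrix'])@[u,v,1]
    return d['T'][:3,3],d['T'][:3,:3]@r
def plane(d,u,v,z):
    o,r=ray(d,u,v);return o+r*(z-o[2])/r[2]
def tri(d1,p1,d2,p2):
    o1,r1=ray(d1,*p1);o2,r2=ray(d2,*p2)
    A=np.array([r1,-r2]).T;t=np.linalg.lstsq(A,o2-o1,rcond=None)[0]
    a=o1+t[0]*r1;b=o2+t[1]*r2;return (a+b)/2,np.linalg.norm(a-b)
def proj(d,p):
    c=np.linalg.inv(d['T'])@np.r_[p,1];u=d['camera_matrix']@c[:3];return u[:2]/u[2]
def save(d,n):cv2.imwrite('pics/'+n+'.png',d['img'][:,:,::-1])
def tool(delta):
    "world delta -> tool axes"
    q=get_state()['ee_rot'];return R.from_quat([q[1],q[2],q[3],q[0]]).inv().apply(delta)
E
python3 - <<'E'
from h import *
for n in('top','scene','wrist'):
    d=cam(n);save(d,n+'0');np.set_printoptions(precision=4,suppress=True);print(n,d['T'],d['camera_matrix'])
s=get_state();print(s['ee_rot'],s['contact_force'])
E
```

```text
pics
rig.py
steer.py
top [[-0.0063 -0.9972  0.0748  0.4531]
 [-1.      0.0066  0.0041  0.0269]
 [-0.0046 -0.0748 -0.9972  1.5834]
 [ 0.      0.      0.      1.    ]] [[523.8312   0.     326.4294]
 [  0.     523.8312 238.7037]
 [  0.       0.       1.    ]]
scene [[ 0.458  -0.6036  0.6526 -0.0954]
 [-0.8889 -0.3183  0.3294 -0.3225]
 [ 0.0089 -0.731  -0.6824  0.8351]
 [ 0.      0.      0.      1.    ]] [[440.6659   0.     317.007 ]
 [  0.     440.6659 240.3625]
 [  0.       0.       1.    ]]
wrist [[ 0.2289  0.9308  0.285   0.0577]
 [ 0.9735 -0.2183 -0.0688  0.5754]
 [-0.0018  0.2932 -0.956   0.3727]
 [ 0.      0.      0.      1.    ]] [[422.415    0.     325.405 ]
 [  0.     422.415  244.2418]
 [  0.       0.       1.    ]]
[-0.0002  0.1151  0.9933 -0.0006] [0.424  0.06   0.0573]
```

View pics/top0.png

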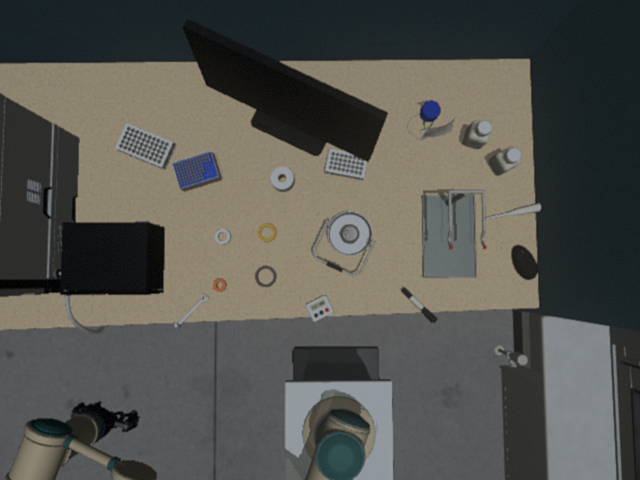

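View pics/scene0.png

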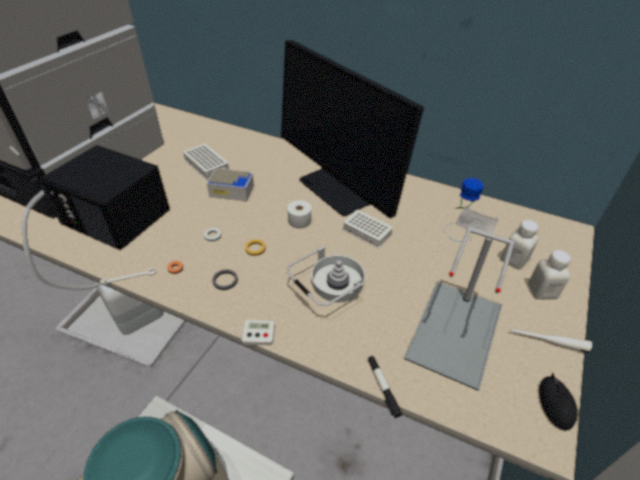

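The top view shows all four collars: copper (219,285), dark steel (265,276), brass (267,232) and aluminium (222,236). The pot is at (350,234) with its roller near (334,265), and the stand is on the right with its red tips at (451,246) and (484,245). The scene view agrees.

```bash
cat >> h.py <<'E'
def blob(d,u,v,r=16,th=28):
    "mask of non-bench pixels near (u,v); returns outer contour ellipse centre"
    u,v=int(u),int(v);w=d['img'][v-r:v+r+1,u-r:u+r+1].astype(np.float32)
    w=cv2.GaussianBlur(w,(3,3),0)
    bg=np.median(np.r_[w[0],w[-1],w[:,0],w[:,-1]],axis=0)
    m=(np.linalg.norm(w-bg,axis=2)>th).astype(np.uint8)
    c=max(cv2.findContours(m,cv2.RETR_EXTERNAL,cv2.CHAIN_APPROX_NONE)[0],key=cv2.contourArea)
    (x,y),ax,a=cv2.fitEllipse(c) if len(c)>5 else ((r,r),0,0)
    return (x+u-r,y+v-r),ax
E
python3 - <<'E'
from h import *
t,s=cam('top'),cam('scene')
np.set_printoptions(precision=4,suppress=True)
for n,a,b,r in[('c1',(265,276),(225,279),18),('c2',(267,232),(256,246),16),('c3',(222,236),(212,234),14),('c4',(219,285),(175,267),13)]:
    A,ax=blob(t,*a,r);B,bx=blob(s,*b,r);print(n,A,ax,B,bx,tri(t,A,s,B),plane(t,*A,.009))
for n,a,b in[('tip',(349.5,233),(337.5,263)),('grip',(334.5,265.5),(302,288)),('redL',(451,246),(451.5,274)),('redR',(484,245),(498,290.5)),('film',(282,178),(299,213)),('timer',(319,307),(258,331)),('mark',(419,304),(384,386))]:
    print(n,*tri(t,a,s,b))
t1=[cv2.resize(x['img'][y0:y0+120,x0:x0+160],None,fx=5,fy=5,interpolation=cv2.INTER_CUBIC) for x,x0,y0 in((t,290,180),)]
cv2.imwrite('pics/crop1.png',t1[0][:,:,::-1])
E
```

```text
c1 (265.29928398132324, 276.0232162475586) (21.839426040649414, 22.030359268188477) (224.65932846069336, 279.52686309814453) (22.391401290893555, 27.26313018798828) (array([0.4606, 0.2172, 0.0064]), np.float64(0.0014736305143104287)) [0.4601 0.2175 0.009 ]
c2 (266.7946825027466, 232.01567459106445) (18.130306243896484, 18.52280616760254) (255.083101272583, 247.60054969787598) (17.438783645629883, 21.491676330566406) (array([0.5932, 0.213 , 0.0064]), np.float64(0.0013662068827268706)) [0.5926 0.2133 0.009 ]
c3 (222.2976016998291, 236.24052810668945) (13.824572563171387, 14.904236793518066) (213.23418521881104, 237.9329433441162) (6.285733699798584, 15.908207893371582) (array([ 0.5834,  0.3497, -0.0089]), np.float64(0.004061008087605334)) [0.5807 0.3476 0.009 ]
c4 (219.47247791290283, 284.56713485717773) (13.465685844421387, 13.590890884399414) (175.03645038604736, 267.2312240600586) (14.146501541137695, 16.874313354492188) (array([0.4358, 0.3549, 0.0067]), np.float64(0.0011452452622211986)) [0.4354 0.3548 0.009 ]
tip [ 0.5828 -0.0347  0.0755] 0.0023335486147252798
grip [0.4892 0.0101 0.0563] 0.00014951297391238832
redL [ 0.5346 -0.2936  0.2141] 0.0008458417095908135
redR [ 0.5368 -0.3809  0.211 ] 0.0010686035730405336
film [0.7535 0.1653 0.0291] 0.0007029263577804263
timer [0.367  0.0567 0.0096] 0.00031851951793311633
mark [ 0.3739 -0.2423  0.0066] 0.0006091087528918564
```

View pics/crop1.png

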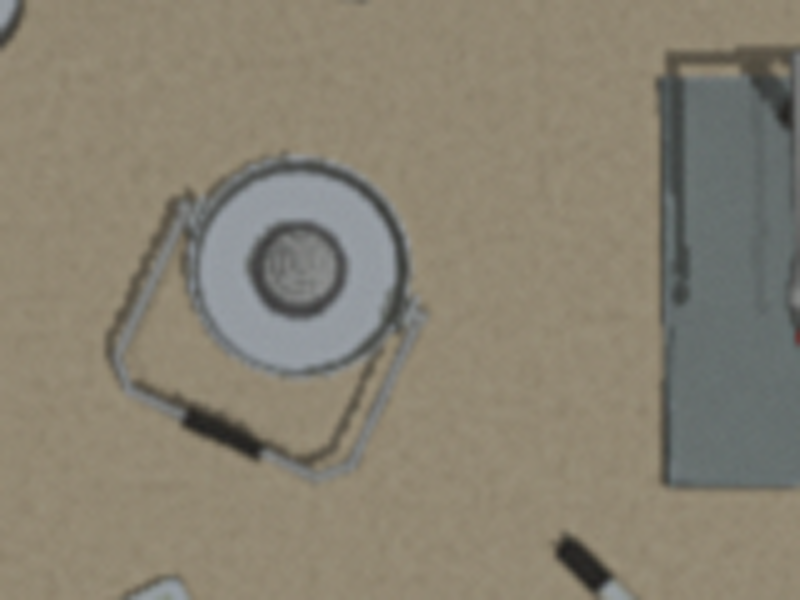

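The crop shows the pot with its folded bail pointing toward the robot and slightly left, with the roller at crop (222,433). Pot yaw is about -25°. I'll move over collar 1.

```bash
python3 steer.py '[{"dx": -0.0332, "dy": -0.0216}, {"dx": -0.0332, "dy": -0.0216}, {"dx": -0.0332, "dy": -0.0216}, {"dx": -0.0332, "dy": -0.0216}, {"dx": -0.0332, "dy": -0.0216}]' 0.085 40
python3 steer.py '[{"dx": -0.0332, "dy": -0.0216}, {"dx": -0.0332, "dy": -0.0216}, {"dx": -0.0332, "dy": -0.0216}, {"dx": -0.0332, "dy": -0.0216}, {"dx": -0.0332, "dy": -0.0216}]'
python3 steer.py '[{"dx": -0.0332, "dy": -0.0216}, {"dx": -0.0332, "dy": -0.0216}, {}, {}]'
cat >> h.py <<'E'
def ring(d,p,rad,z,th=30):
    "fit ring top outline near world p (x,y) at top height z"
    u=proj(d,np.r_[p,z]);e=proj(d,np.r_[p[0]+rad,p[1],z]);r=int(np.linalg.norm(u-e)*1.7)
    c,ax=blob(d,*u,r,th);return c,ax,plane(d,*c,z)
E
python3 - <<'E'
from h import *
s=get_state();print(s['position'],s['ee_rot'],s['qpos'])
d=cam('wrist');save(d,'w1')
print(ring(d,(.4604,.2174),.032,.012))
E
```

```text
clock: 0.67
position: [0.2692, 0.4152, 0.2533]
ee_rot: [0.0, 0.115, 0.993, 0.0]
contact_force: [0.7, 0.3, -0.4]
width: 0.0851
gripper_force: 0.0
clock: 1.08
position: [0.4063, 0.2719, 0.2535]
ee_rot: [0.0, 0.115, 0.993, 0.0]
contact_force: [0.5, 1.6, -0.7]
width: 0.0853
gripper_force: 0.0
clock: 1.42
position: [0.4613, 0.2148, 0.253]
ee_rot: [-0.0, 0.117, 0.993, 0.0]
contact_force: [0.2, -0.2, 0.2]
width: 0.0852
gripper_force: 0.0
[0.46129163 0.21476918 0.25298295] [-3.04745212e-04  1.17284336e-01  9.93098329e-01  1.30513624e-05] [ 2.98736889e-01  1.76530616e-01  1.64052054e+00  2.78704906e-04
  1.32508839e+00 -1.03701749e+00]
((330.33433532714844, 204.4673843383789), (95.3096694946289, 148.78573608398438), array([0.46106851, 0.21767085, 0.012     ]))
```

View pics/w1.png

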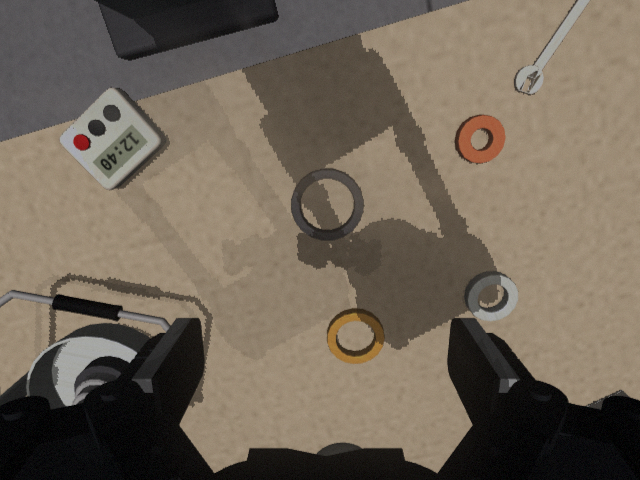

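The wrist view shows dark collar 1 at (328,204), copper at (481,139), aluminium at (491,296) and brass at (356,337). Arm shadows mislead the blob fit, so I'll switch to chroma masks.

```bash
cat >> h.py <<'E'
def ring2(d,k,z=.012,roi=None):
    "k collar no; chroma mask, outer ellipse of best ring-like contour -> pixel, axes, world"
    im=cv2.GaussianBlur(d['img'],(3,3),0).astype(np.float32);r,g,b=im[...,0],im[...,1],im[...,2]
    c=(r-b)/(r+b+1);
    m={1:(c<.10)&(r<110)&(r>25),2:(c>.5)&(g/r>.55),3:(c<.06)&(r>95),4:(c>.3)&(g/r<.55)}[k]
    m=m.astype(np.uint8)
    if roi is not None:
        u,v,q=roi;w=np.zeros_like(m);cv2.circle(w,(int(u),int(v)),int(q),1,-1);m*=w
    cs=cv2.findContours(m,cv2.RETR_EXTERNAL,cv2.CHAIN_APPROX_NONE)[0];c=max(cs,key=cv2.contourArea)
    (x,y),ax,a=cv2.fitEllipse(cv2.convexHull(c));return np.array((x,y)),np.round(ax,1),plane(d,x,y,z)
E
python3 - <<'E'
from h import *
np.set_printoptions(precision=4,suppress=True)
d=cam('wrist')
for k,roi in((1,(328,204,50)),(2,(356,337,38)),(3,(491,296,36)),(4,(481,139,36))): print(k,*ring2(d,k,.012,roi))
print(tool([.4610-.4613,.2177-.2148,0]))
E
```

```text
1 [325.7447 206.516 ] [70.  71.2] [0.4605 0.2146 0.012 ]Traceback (most recent call last):
  File "<stdin>", line 4, in <module>
  File "h.py", line 46, in ring2
    cs=cv2.findContours(m,cv2.RETR_EXTERNAL,cv2.CHAIN_APPROX_NONE)[0];c=max(cs,key=cv2.contourArea)
                                                                        ~~~^^^^^^^^^^^^^^^^^^^^^^^^
ValueError: max() iterable argument is empty
```

```bash
python3 - <<'E'
from h import *
d=cam('wrist');im=d['img']
print('c1',im[204,290:300].tolist(),im[204,358:368].tolist())
for u,v in((356,315),(356,358),(491,273),(513,296),(481,117),(481,160)):print(u,v,im[v,u])
E
```

```text
c1 [[73, 66, 64], [73, 67, 66], [70, 70, 67], [75, 67, 69], [74, 67, 66], [70, 68, 66], [75, 73, 68], [63, 59, 59], [50, 45, 39], [79, 70, 60]] [[83, 76, 71], [83, 76, 73], [81, 72, 69], [85, 79, 69], [148, 135, 112], [148, 133, 114], [147, 129, 108], [149, 133, 113], [149, 134, 113], [146, 131, 110]]
356 315 [91 68 33]
356 358 [107  83  42]
491 273 [84 76 64]
513 296 [164 164 161]
481 117 [146 127 108]
481 160 [162  94  61]
```

```bash
sed -i "s/im=cv2.GaussianBlur(d\['img'\],(3,3),0)/im=cv2.medianBlur(d['img'],5)/; s/m={1:.*\[k\]/m={1:(c<.105)\&(r<125)\&(r>25),2:(c>.3)\&(g\/r>.66),3:(c<.075)\&(r>70),4:(c>.3)\&(g\/r<.66)}[k]/" h.py
python3 - <<'E'
from h import *
np.set_printoptions(precision=4,suppress=True)
d=cam('wrist')
f=422/.36
for k,roi in((1,(328,204,50)),(2,(356,337,38)),(3,(491,296,36)),(4,(481,139,36))): print(k,*ring2(d,k,.012,roi), f*[.064,.056,.048,.04][k-1])
v=d['img'][140:380,270:540].copy()
m=np.zeros((480,640),np.uint8)
for k,roi in((1,(328,204,50)),(2,(356,337,38)),(3,(491,296,36)),(4,(481,139,36))):
    p,ax,_=ring2(d,k,.012,roi);cv2.ellipse(d['img'],(tuple(map(float,p)),tuple(map(float,ax)),0),(0,255,0),1)
cv2.imwrite('pics/f1.png',cv2.resize(d['img'][90:390,270:550],None,fx=2,fy=2)[:,:,::-1])
E
```

```text
1 [324.8839 207.2944] [71.4 72.2] [0.4602 0.2149 0.012 ] 75.02222222222223
2 [352.5123 338.4672] [54.8 57.6] [0.5911 0.2114 0.012 ] 65.64444444444445
3 [489.6458 300.8163] [44.4 52.7] [0.5817 0.3442 0.012 ] 56.266666666666666
4 [477.8203 142.6053] [46.6 50.3] [0.4358 0.3515 0.012 ] 46.888888888888886h.py:42: RuntimeWarning: divide by zero encountered in divide
  m={1:(c<.105)&(r<125)&(r>25),2:(c>.3)&(g/r>.66),3:(c<.075)&(r>70),4:(c>.3)&(g/r<.66)}[k]
```

View pics/f1.png

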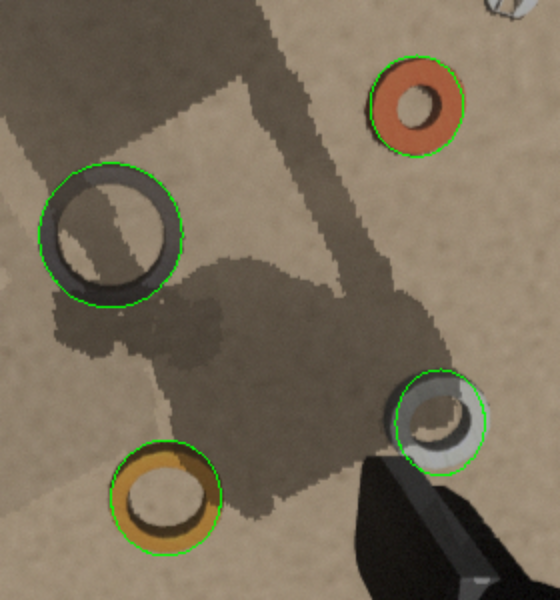

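The fits sit on the collars closely enough for a pinch. I'll descend on collar 1.

```bash
python3 steer.py '[{"dx": 0.001, "dy": 0.001, "dz": 0.037}, {"dz": 0.037}, {"dz": 0.037}, {"dz": 0.037}, {"dz": 0.037}]' 0.085 20
python3 steer.py '[{"dz": 0.030}, {"dz": 0.012}, {}, {}]'
python3 steer.py '[{}, {}, {}, {}, {}]' 0.05 20
```

```text
clock: 2.03
position: [0.4583, 0.219, 0.0674]
ee_rot: [0.001, 0.114, 0.994, 0.0]
contact_force: [1.1, 0.2, -0.7]
width: 0.085
gripper_force: 0.0
clock: 2.37
position: [0.4585, 0.2185, 0.0261]
ee_rot: [-0.001, 0.114, 0.993, -0.0]
contact_force: [0.2, -0.4, 0.1]
width: 0.0848
gripper_force: 0.0
clock: 2.78
position: [0.4607, 0.2173, 0.0309]
ee_rot: [0.002, 0.114, 0.993, 0.0]
contact_force: [-5.0, -4.8, 24.5]
width: 0.0502
gripper_force: 12.6
```

The fingers passed over the ring, since open pads stand farther back. I'll open, go lower and pinch again.

```bash
python3 steer.py '[{}, {}, {}, {}]' 0.085 20
python3 steer.py '[{"dz": 0.004}, {"dz": 0.004}, {}, {}]'
python3 steer.py '[{}, {}, {}, {}, {}]' 0.05 20
```

```text
clock: 3.12
position: [0.4596, 0.2177, 0.0268]
ee_rot: [0.0, 0.115, 0.993, 0.0]
contact_force: [0.7, 0.1, 0.4]
width: 0.0849
gripper_force: 0.0
clock: 3.45
position: [0.4589, 0.2174, 0.0176]
ee_rot: [-0.001, 0.115, 0.993, -0.0]
contact_force: [-0.4, 0.8, -0.0]
width: 0.0846
gripper_force: 0.0
clock: 3.87
position: [0.4594, 0.2175, 0.0186]
ee_rot: [0.0, 0.115, 0.993, 0.0]
contact_force: [-0.6, -0.5, 4.3]
width: 0.0634
gripper_force: 21.7
```

Collar 1 is pinched at 63.4 mm. Now I'll release, turn a quarter and pinch again to centre it on both axes.

```bash
python3 steer.py '[{"dz": -0.001}, {}, {"twist": 0.12}, {"twist": 0.12}, {"twist": 0.12}]' 0.082 20
python3 steer.py '[{"twist": 0.12}, {"twist": 0.12}, {"twist": 0.12}, {"twist": 0.12}, {"twist": 0.12}]'
python3 steer.py '[{"twist": 0.12}, {"twist": 0.12}, {"twist": 0.12}, {"twist": 0.12}, {"twist": 0.12}]'
python3 steer.py '[{}, {}, {}]'
python3 steer.py '[{}, {}, {}, {}, {}]' 0.05 20
```

```text
clock: 4.28
position: [0.4594, 0.2176, 0.0192]
ee_rot: [0.0, 0.294, 0.956, 0.0]
contact_force: [-0.2, -0.6, 0.2]
width: 0.0825
gripper_force: 0.0
clock: 4.7
position: [0.4594, 0.2176, 0.0192]
ee_rot: [-0.0, 0.563, 0.826, 0.0]
contact_force: [0.6, 0.7, 0.0]
width: 0.0817
gripper_force: 0.0
clock: 5.12
position: [0.4594, 0.2176, 0.0192]
ee_rot: [-0.0, 0.782, 0.623, 0.0]
contact_force: [0.6, 1.4, -0.5]
width: 0.0822
gripper_force: 0.0
clock: 5.37
position: [0.4594, 0.2175, 0.0192]
ee_rot: [-0.0, 0.78, 0.626, 0.0]
contact_force: [0.4, 0.0, -0.6]
width: 0.0823
gripper_force: 0.0
clock: 5.78
position: [0.4596, 0.2176, 0.0198]
ee_rot: [0.0, 0.78, 0.626, 0.0]
contact_force: [-0.8, -0.2, 5.9]
width: 0.0628
gripper_force: 21.4
```

```bash
python3 steer.py '[{}, {}, {"dz": -0.04}, {"dz": -0.04}, {"dz": -0.04}]' 0.082 20
python3 steer.py '[{"dz": -0.04}, {"dz": -0.04}, {}, {}, {}]'
python3 - <<'E'
from h import *
np.set_printoptions(precision=4,suppress=True)
print(get_state()['position'],get_state()['qpos'])
d=cam('wrist');u=proj(d,(.4596,.2176,.012));print(u)
p,ax,w=ring2(d,1,.012,(u[0],u[1],55));print(p,ax,w,w-[.4596,.2176,.012], tool(w-[.4596,.2176,.012]))
im=d['img'];cv2.ellipse(im,(tuple(map(float,p)),tuple(map(float,ax)),0),(0,255,0),1);save(d,'w2')
# bias also from top cam
t=cam('top');u=proj(t,(.4596,.2176,.012));p,ax,w=ring2(t,1,.012,(u[0],u[1],16));print(ax,w)
E
```

```text
clock: 6.2
position: [0.4585, 0.2173, 0.1397]
ee_rot: [-0.001, 0.78, 0.625, -0.001]
contact_force: [1.0, 0.5, 0.4]
width: 0.082
gripper_force: 0.0
clock: 6.62
position: [0.4587, 0.2173, 0.2186]
ee_rot: [-0.0, 0.78, 0.625, -0.001]
contact_force: [-0.0, 0.7, -0.7]
width: 0.0817
gripper_force: 0.0
[0.4587 0.2173 0.2186] [0.3053 0.1983 1.701  0.0001 1.2434 0.5252]
[327.4617 211.0195]
[326.0584 211.6876] [75.8 79.6] [0.4584 0.2173 0.012 ] [-0.0012 -0.0003  0.    ] [-0.0005 -0.0011  0.    ]
[25.4 30.4] [0.4583 0.227  0.012 ]h.py:42: RuntimeWarning: divide by zero encountered in divide
  m={1:(c<.105)&(r<125)&(r>25),2:(c>.3)&(g/r>.66),3:(c<.075)&(r>70),4:(c>.3)&(g/r<.66)}[k]
```

View pics/w2.png

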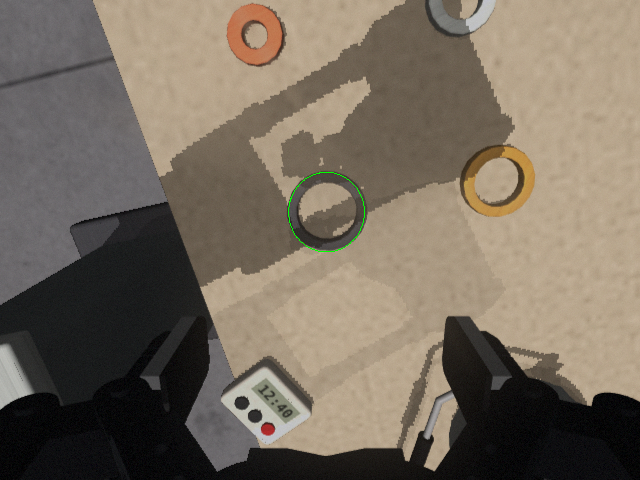

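The pinched collar sits at (326,212), and the wrist camera agrees with the TCP to about 1 mm. Now I'll grip collar 1 and carry it to above the pot.

```bash
python3 steer.py '[{"dz": 0.04}, {"dz": 0.04}, {"dz": 0.04}, {"dz": 0.04}, {"dz": 0.04}]' 0.082 60
python3 steer.py '[{}, {}, {}]' | sed -n 2p
python3 steer.py '[{}, {}, {}, {}, {}]' 0.05 60
python3 steer.py '[{"dz": -0.04}, {"dz": -0.04}, {"dz": -0.04}, {"dz": -0.04}, {"dz": -0.04}]'
python3 -c "
from h import *
print(tool(np.array([.5828,-.0347,0])-np.r_[get_state()['position'][:2],0]))"
```

```text
clock: 7.13
position: [0.4578, 0.217, 0.0163]
ee_rot: [-0.001, 0.78, 0.625, -0.001]
contact_force: [0.8, 0.6, -0.7]
width: 0.0817
gripper_force: 0.0
position: [0.4588, 0.2173, 0.019]
clock: 7.8
position: [0.46, 0.2178, 0.0216]
ee_rot: [0.001, 0.78, 0.625, 0.001]
contact_force: [-1.7, -1.7, 6.3]
width: 0.061
gripper_force: 63.2
clock: 8.22
position: [0.4586, 0.2174, 0.2229]
ee_rot: [0.0, 0.78, 0.625, 0.001]
contact_force: [1.8, 0.6, -0.8]
width: 0.0605
gripper_force: 65.8
[-2.18890697e-01  1.76177183e-01  7.47136305e-05]
```

```bash
python3 steer.py '[{"dx": -0.0274, "dy": 0.022, "dz": -0.005}, {"dx": -0.0274, "dy": 0.022, "dz": -0.005}, {"dx": -0.0274, "dy": 0.022, "dz": -0.005}, {"dx": -0.0274, "dy": 0.022, "dz": -0.005}]'
python3 steer.py '[{"dx": -0.0274, "dy": 0.022, "dz": -0.005}, {"dx": -0.0274, "dy": 0.022, "dz": -0.005}, {"dx": -0.0274, "dy": 0.022, "dz": -0.005}, {"dx": -0.0274, "dy": 0.022, "dz": -0.005}]'
python3 steer.py '[{}, {}, {}]'
python3 - <<'E'
from h import *
np.set_printoptions(precision=4,suppress=True)
s=get_state();print(s['position'],s['ee_rot'],s['qpos'])
d=cam('wrist');save(d,'w3');print(proj(d,(.5828,-.0347,.077)),d['img'].shape)
np.savez('w3.npz',img=d['img'],K=d['camera_matrix'],T=d['T'])
E
```

```text
clock: 8.55
position: [0.5213, 0.0903, 0.2416]
ee_rot: [0.001, 0.78, 0.626, 0.001]
contact_force: [0.5, -0.4, -0.1]
width: 0.0605
gripper_force: 65.8
clock: 8.88
position: [0.5832, -0.0364, 0.2612]
ee_rot: [0.001, 0.781, 0.625, 0.001]
contact_force: [0.7, 0.6, -0.5]
width: 0.0607
gripper_force: 65.8
clock: 9.13
position: [0.5825, -0.0345, 0.26]
ee_rot: [-0.0, 0.781, 0.625, 0.0]
contact_force: [0.2, 1.0, -0.8]
width: 0.0607
gripper_force: 65.8
[ 0.5825 -0.0345  0.26  ] [-0.0003  0.7807  0.625   0.0003] [-0.1788  0.2851  1.4751  0.0009  1.3814  0.0417]
[326.7248 219.1786] (480, 640, 3)
```

View pics/w3.png

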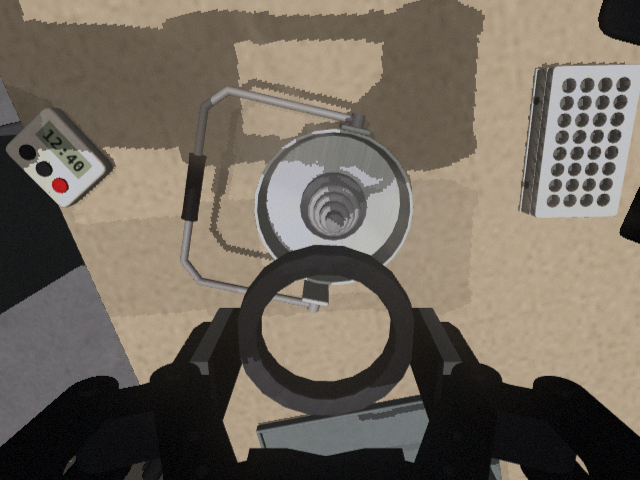

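The held dark collar shows at (326,330), the spindle near (335,215), the pot rim around (334,205) and the roller at (194,187). I'll zoom on the spindle.

```bash
python3 - <<'E'
import cv2,numpy as np
im=np.load('w3.npz')['img']
c=cv2.resize(im[165:245,280:390],None,fx=7,fy=7,interpolation=cv2.INTER_CUBIC)
c=cv2.convertScaleAbs(c,alpha=1.3);cv2.imwrite('pics/c3.png',c[:,:,::-1])
E
```

```text
(no output)
```

View pics/c3.png

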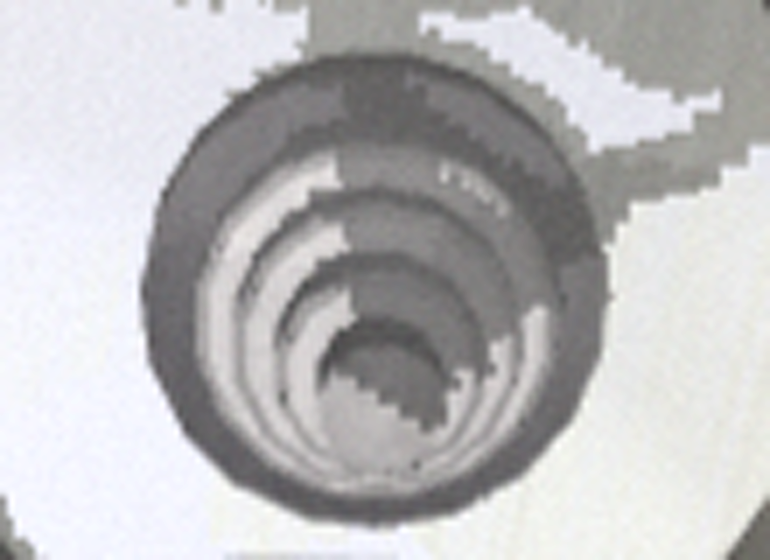

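```bash
python3 - <<'E'
from h import *
np.set_printoptions(precision=4,suppress=True)
z=np.load('w3.npz');d=dict(img=z['img'],camera_matrix=z['K'],T=z['T'])
f=lambda X,Y:(280+X/7-.43,165+Y/7-.43)
for X,Y,h in((373.5,320,.035),(382,398,.073),(374.5,288,.0205)):
    w=plane(d,*f(X,Y),h);print(h,w)
p=(.583,-.0345)
for r,h in((29,.0205),(20.5,.035),(22,.0335),(15.5,.048),(10.5,.061),(7,.073),(3,.077)):
    P=np.array([proj(d,(p[0]+r/1e3*np.cos(a),p[1]+r/1e3*np.sin(a),h)) for a in np.linspace(0,6.283,73)])
    lo,hi=P.min(0),P.max(0);g=lambda q:((q-[280,165]+.43)*7).round();print(r,h,g(lo),g(hi))
# held collar: outer ellipse
p,ax,w=ring2(d,1,.26,(326,330,95));print(p,ax)
g=cv2.cvtColor(d['img'],cv2.COLOR_RGB2GRAY);print(g[330,225:265],g[330,390:425])
# colours for rim ellipse
s=get_state();print(tool([0,0,1]))
E
```

```text
0.035 [ 0.5874 -0.0383  0.035 ]
0.073 [ 0.5876 -0.0385  0.073 ]
0.0205 [ 0.588  -0.0376  0.0205]
29 0.0205 [95. 36.] [564. 498.]
20.5 0.035 [158. 125.] [503. 464.]
22 0.0335 [146. 110.] [514. 472.]
15.5 0.048 [195. 187.] [466. 451.]
10.5 0.061 [236. 252.] [426. 438.]
7 0.073 [266. 307.] [397. 435.]
3 0.077 [303. 352.] [360. 408.]
[325.931 331.031] [182.6 189.2]
[ 27  26  26  28  25  26  30  24  27  25  25  26  24  41  36  43  42  42
  47  42  44  42  37  43  42  44  42  40  42  42  40  34  33  32  32  33
  55 166 166 168] [31 35 32 29 35 41 43 42 43 41 41 44 45 40 42 44 44 41 40 38 43 41 43 43
 26 25 22 29 26 23 30 30 23 27 27]
[ 0.0008 -0.0003 -1.    ]
```

```bash
python3 - <<'E'
from h import *
np.set_printoptions(precision=4,suppress=True,linewidth=150)
z=np.load('w3.npz');d=dict(img=z['img'],camera_matrix=z['K'],T=z['T'])
g=cv2.cvtColor(d['img'],cv2.COLOR_RGB2GRAY)
print(g[236:285,310],g[370:425,310])
c=cv2.resize(d['img'][236:426,220:430],None,fx=3.1,fy=3.1,interpolation=cv2.INTER_CUBIC)
cv2.imwrite('pics/c4.png',cv2.convertScaleAbs(c,alpha=1.8)[:,:,::-1])
t=np.array([.5825,-.0345])
for r,h in((32,.2504),(24,.2504),(32,.2384),(24,.2384)):
    P=np.array([proj(d,(t[0]+r/1e3*np.cos(a),t[1]+r/1e3*np.sin(a),h)) for a in np.linspace(0,6.283,73)])
    lo,hi=P.min(0),P.max(0);print(r,h,lo,hi)
E
```

```text
[190 188 188 189 188 188 188 189 188 168  58  38  39  40  37  36  37  38  38  44  52  55  52  49  49  52  51  51  51  52  52  46  49  47  46  45  43
  43  43  43  49  65  80 121 109  85  58  58  60] [164 163 162 164 166 163 162 164 162 142  33  34  29  35  32  30  38  33  31  36  33  34  32  33  34  32  34  43  59  67  65  68  68  68  65  66  63
  63  64  67  62  61  64  63  63  61  34  40  38  38  54 100 119 118 112]
32 0.2504 [234.4903 248.8256] [420.5825 415.0652]
24 0.2504 [257.8002 272.0572] [397.2715 396.5118]
32 0.2384 [241.1339 238.4419] [413.5895 394.3793]
24 0.2384 [262.7326 260.0579] [391.9902 376.8295]
```

View pics/c4.png

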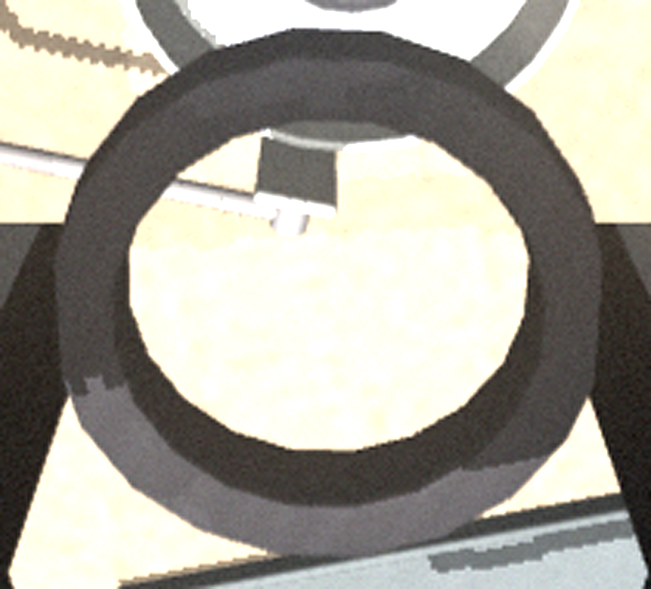

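The crop shows the held collar level and centred to about 1 mm. With the camera bias cancelled, the spindle is near (0.5886, -0.0378). Now I'll descend, watching the force.

```bash
python3 steer.py '[{"dx": -0.0019, "dy": 0.0067, "dz": 0.04}, {"dz": 0.04}, {"dz": 0.04}, {"dz": 0.02}, {}]'
python3 steer.py '[{"dz": 0.015}, {"dz": 0.015}, {"dz": 0.015}, {"dz": 0.010}, {}]'
python3 steer.py '[{"dz": 0.005}, {"dz": 0.005}, {"dz": 0.005}, {}, {}]'
```

```text
clock: 9.6
position: [0.5846, -0.0357, 0.1144]
ee_rot: [-0.005, 0.78, 0.626, -0.004]
contact_force: [-0.7, 0.7, 0.0]
width: 0.0603
gripper_force: 65.8
clock: 10.02
position: [0.5886, -0.0371, 0.0639]
ee_rot: [-0.001, 0.78, 0.626, -0.001]
contact_force: [-0.0, -0.3, -0.4]
width: 0.0608
gripper_force: 65.8
clock: 10.43
position: [0.5894, -0.0381, 0.0493]
ee_rot: [-0.0, 0.78, 0.625, -0.0]
contact_force: [0.4, -0.0, -0.9]
width: 0.0607
gripper_force: 65.8
```

```bash
python3 steer.py '[{"dz": 0.004}, {"dz": 0.001}, {}, {}, {}]'
python3 steer.py '[{}, {}, {}, {}, {}]' 0.076
python3 steer.py '[{"dz": -0.01}, {"dz": -0.03}, {"dz": -0.04}, {"dz": -0.04}, {"dz": -0.04}]'
python3 steer.py '[{"dz": -0.04}, {"dz": -0.015}, {}, {}]'
python3 - <<'E'
from h import *
d=cam('wrist')
cv2.imwrite('pics/c5.png',cv2.resize(d['img'][110:290,180:420],None,fx=3,fy=3)[:,:,::-1])
E
```

```text
clock: 10.85
position: [0.5895, -0.0381, 0.0444]
ee_rot: [0.0, 0.78, 0.625, 0.0]
contact_force: [0.4, 0.5, -0.1]
width: 0.0607
gripper_force: 65.8
clock: 11.27
position: [0.5895, -0.0381, 0.0444]
ee_rot: [0.0, 0.78, 0.625, 0.0]
contact_force: [-0.3, 0.4, -0.4]
width: 0.0758
gripper_force: 0.0
clock: 11.68
position: [0.589, -0.038, 0.2067]
ee_rot: [-0.0, 0.78, 0.625, 0.0]
contact_force: [1.4, -0.3, 0.3]
width: 0.0762
gripper_force: 0.0
clock: 12.02
position: [0.5896, -0.0381, 0.261]
ee_rot: [0.001, 0.78, 0.625, 0.001]
contact_force: [-0.3, 1.0, -0.4]
width: 0.0759
gripper_force: 0.0
```

View pics/c5.png

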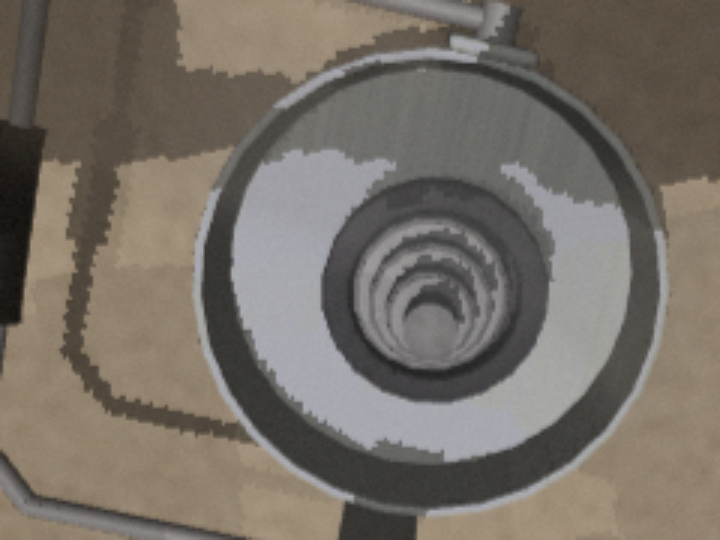

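Collar 1 is home, concentric around the spindle at crop (435,290). Next is brass.

```bash
python3 steer.py '[{"dx": 0.0351, "dy": -0.0075, "dz": 0.006}, {"dx": 0.0351, "dy": -0.0075, "dz": 0.006}, {"dx": 0.0351, "dy": -0.0075, "dz": 0.006}, {"dx": 0.0351, "dy": -0.0075, "dz": 0.006}, {"dx": 0.0351, "dy": -0.0075, "dz": 0.006}]' .082 20|sed -n 2p
python3 steer.py '[{"dx": 0.0351, "dy": -0.0075, "dz": 0.006}, {"dx": 0.0351, "dy": -0.0075, "dz": 0.006}, {}, {}]'
cat > look.py <<'E'
import sys
from h import *
np.seterr(all='ignore');np.set_printoptions(precision=4,suppress=True)
k=int(sys.argv[1]);s=get_state();d=cam('wrist')
u=(326,211);p,ax,w=ring2(d,k,.012,(u[0],u[1],90));dl=w-s['position'];dl[2]=0
print('expect px',[0,76,66,57,47][k],p,ax,w,'tool',tool(dl),'z',s['position'][2])
E
python3 look.py 2
```

```text
position: [0.5895, 0.1426, 0.2265]
clock: 12.82
position: [0.59, 0.2146, 0.2143]
ee_rot: [-0.001, 0.779, 0.627, -0.003]
contact_force: [0.2, -1.0, -0.7]
width: 0.0819
gripper_force: 0.0
expect px 66 [333.7495 213.8618] [69.  70.6] [0.5946 0.2124 0.012 ] tool [-0.0012  0.0049 -0.    ] z 0.21428958026176068
```

```bash
python3 steer.py '[{"dx": -0.0004, "dy": 0.0058, "dz": 0.04}, {"dz": 0.04}, {"dz": 0.04}, {"dz": 0.04}, {"dz": 0.03}]' .082 20|sed -n 2p
python3 steer.py '[{}, {}, {"dz": 0.005}, {}]' |sed -n 2p
```

```text
position: [0.5955, 0.2089, 0.0239]
position: [0.599, 0.2112, 0.0241]
```

```bash
python3 steer.py '[{"dz": 0.002}, {}, {}, {}]'
python3 steer.py '[{}, {}, {}, {}, {}]' .05 20
```

```text
clock: 13.95
position: [0.5977, 0.2117, 0.0212]
ee_rot: [0.0, 0.78, 0.625, 0.001]
contact_force: [0.0, -1.2, 0.0]
width: 0.0821
gripper_force: 0.0
clock: 14.37
position: [0.5974, 0.2116, 0.0209]
ee_rot: [-0.0, 0.78, 0.625, 0.0]
contact_force: [-1.5, -0.1, 5.6]
width: 0.0554
gripper_force: 20.9
```

```bash
python3 steer.py '[{}, {}, {"twist": -0.12}, {"twist": -0.12}, {"twist": -0.12}]' .076 20|sed -n 2p
python3 steer.py '[{"twist": -0.12}, {"twist": -0.12}, {"twist": -0.12}, {"twist": -0.12}, {"twist": -0.12}]'|sed -n 2p
python3 steer.py '[{"twist": -0.12}, {"twist": -0.12}, {"twist": -0.12}, {"twist": -0.12}, {"twist": -0.12}]'|sed -n 2p
python3 steer.py '[{}, {}]'
python3 steer.py '[{}, {}, {}, {}, {}]' .04 60
python3 steer.py '[{"dz": -0.04}, {"dz": -0.04}, {"dz": -0.04}, {"dz": -0.04}, {}]'
python3 -c "
from h import *
print(tool(np.array([.5895,-.0381,0])-np.r_[get_state()['position'][:2],0]))"
```

```text
position: [0.5973, 0.2114, 0.0198]
position: [0.5973, 0.2114, 0.0198]
position: [0.5973, 0.2114, 0.0198]
clock: 15.78
position: [0.5973, 0.2114, 0.0199]
ee_rot: [-0.0, 0.117, 0.993, -0.0]
contact_force: [-0.7, -0.6, -0.5]
width: 0.0757
gripper_force: 0.0
clock: 16.2
position: [0.5977, 0.2116, 0.0209]
ee_rot: [0.001, 0.116, 0.993, 0.0]
contact_force: [-0.5, -0.1, 4.7]
width: 0.053
gripper_force: 63.2
clock: 16.62
position: [0.6019, 0.2126, 0.1891]
ee_rot: [0.008, 0.115, 0.993, 0.003]
contact_force: [1.3, 1.2, -0.1]
width: 0.0533
gripper_force: 63.5
[-0.04536618 -0.24690837 -0.00114377]
```

```bash
python3 steer.py '[{"dx": -0.006, "dy": -0.035}, {"dx": -0.006, "dy": -0.035}, {"dx": -0.006, "dy": -0.035}, {"dx": -0.006, "dy": -0.035}, {"dx": -0.006, "dy": -0.035}]' |sed -n 2p
python3 steer.py '[{"dx": -0.006, "dy": -0.035}, {"dx": -0.006, "dy": -0.035}, {}, {}, {}]'
python3 -c "
from h import *
print(tool(np.array([.5895,-.0381,0])-np.r_[get_state()['position'][:2],0]))"
```

```text
position: [0.5858, 0.0329, 0.1795]
clock: 17.45
position: [0.5819, -0.0364, 0.1797]
ee_rot: [-0.001, 0.116, 0.993, 0.001]
contact_force: [-0.2, 0.0, -1.0]
width: 0.0529
gripper_force: 63.5
[-7.81507518e-03  8.56538051e-05 -9.25030409e-06]
```

```bash
python3 steer.py '[{"dx": -0.0078, "dz": 0.02}, {"dz": 0.03}, {"dz": 0.02}, {}, {}]'
python3 steer.py '[{"dz": 0.02}, {"dz": 0.015}, {"dz": 0.01}, {}, {}]'
```

```text
clock: 17.87
position: [0.589, -0.0368, 0.1092]
ee_rot: [-0.002, 0.114, 0.993, 0.0]
contact_force: [-0.3, 0.3, 0.1]
width: 0.053
gripper_force: 63.5
clock: 18.28
position: [0.5904, -0.0381, 0.0661]
ee_rot: [0.001, 0.115, 0.993, 0.0]
contact_force: [-0.0, 0.0, -0.2]
width: 0.0528
gripper_force: 63.4
```

```bash
python3 steer.py '[{"dx": -0.001, "dz": 0.005}, {"dz": 0.004}, {}, {}, {}]'
python3 steer.py '[{}, {}, {}, {}, {}]' 0.07
python3 steer.py '[{"dz": -0.01}, {"dz": -0.03}, {"dz": -0.04}, {"dz": -0.04}, {"dz": -0.04}]'|sed -n 2p
python3 steer.py '[{}, {}, {}]'
python3 - <<'E'
from h import *
np.set_printoptions(precision=4,suppress=True)
d=cam('wrist');print(proj(d,(.589,-.038,.04)))
t=cam('top')
for k,a,r in((3,(222,236),14),(4,(219,285),13)):
    A,ax=blob(t,*a,r);w=plane(t,*A,.009);print(k,w,ax,tool(w-get_state()['position']))
cv2.imwrite('pics/c6.png',cv2.resize(d['img'][120:300,200:440],None,fx=2,fy=2)[:,:,::-1])
E
```

```text
clock: 18.7
position: [0.5904, -0.0386, 0.0562]
ee_rot: [-0.0, 0.115, 0.993, 0.0]
contact_force: [-2.7, 1.0, -0.9]
width: 0.0527
gripper_force: 63.4
clock: 19.12
position: [0.5914, -0.0388, 0.0566]
ee_rot: [0.001, 0.115, 0.993, 0.0]
contact_force: [-0.4, 1.1, -0.2]
width: 0.0703
gripper_force: 0.0
position: [0.5904, -0.0386, 0.2187]
clock: 19.78
position: [0.5903, -0.0385, 0.2166]
ee_rot: [0.0, 0.115, 0.993, 0.0]
contact_force: [0.2, -0.6, -0.4]
width: 0.07
gripper_force: 0.0
[327.755  221.6044]
3 [0.5808 0.3474 0.009 ] (13.868000984191895, 15.169727325439453) [0.0962 0.3736 0.206 ]
4 [0.4355 0.3549 0.009 ] (13.506011009216309, 13.62426471710205) [0.2394 0.3477 0.2065]
```

View pics/c6.png

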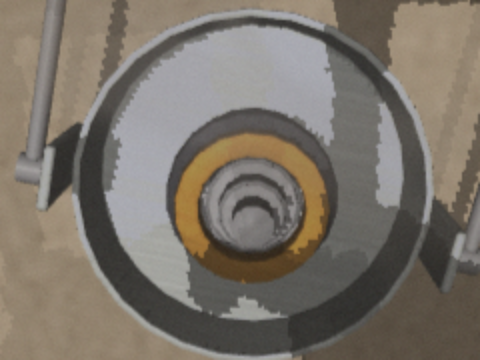

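Brass is home, seated in the dark collar at crop (252,205). Next is aluminium.

```bash
python3 steer.py '[{"dx": 0.0096, "dy": 0.0372}, {"dx": 0.0096, "dy": 0.0372}, {"dx": 0.0096, "dy": 0.0372}, {"dx": 0.0096, "dy": 0.0372}, {"dx": 0.0096, "dy": 0.0372}]' .082 20|sed -n 2p
python3 steer.py '[{"dx": 0.0096, "dy": 0.0372}, {"dx": 0.0096, "dy": 0.0372}, {"dx": 0.0096, "dy": 0.0372}, {"dx": 0.0096, "dy": 0.0372}, {"dx": 0.0096, "dy": 0.0372}]' |sed -n 2p
python3 steer.py '[{}, {}, {}, {}]' |sed -n 2p
sed -i '$a cv2.circle(d["img"],(int(p[0]),int(p[1])),int(max(ax)/2),(0,255,0),1);save(d,"l%d"%k)' look.py
python3 look.py 3
```

```text
position: [0.5854, 0.1548, 0.2143]
position: [0.5812, 0.347, 0.214]
position: [0.5821, 0.3441, 0.2151]
expect px 57 [328.4601 214.5778] [58.7 60. ] [0.5814 0.3448 0.012 ] tool [0.0009 0.0005 0.    ] z 0.21514573963296452
```

View pics/l3.png

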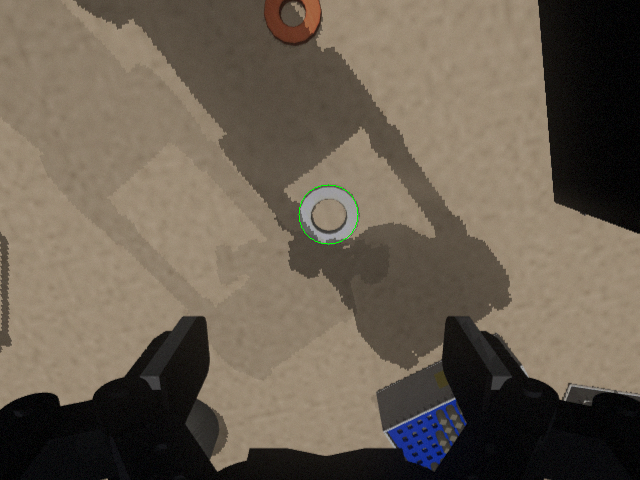

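The aluminium collar is right under the tool at (328,215). I'll pinch it twice.

```bash
python3 steer.py '[{"dx": 0.001, "dy": 0.001, "dz": 0.04}, {"dz": 0.04}, {"dz": 0.04}, {"dz": 0.04}, {"dz": 0.025}]' .07 20|sed -n 2p
python3 steer.py '[{"dz": 0.0075}, {}, {}, {}, {}]' |sed -n 2p
python3 steer.py '[{}, {}, {}, {}, {}]' .03 20
```

```text
position: [0.5798, 0.3439, 0.0275]
position: [0.5834, 0.3472, 0.0265]
clock: 22.35
position: [0.5824, 0.3471, 0.0258]
ee_rot: [0.001, 0.115, 0.993, 0.001]
contact_force: [-0.9, -0.2, 5.1]
width: 0.0466
gripper_force: 19.8
```

```bash
python3 steer.py '[{}, {"dz": 0.003}, {"twist": 0.12}, {"twist": 0.12}, {"twist": 0.12}]' .066 20|sed -n 2p
python3 steer.py '[{"twist": 0.12}, {"twist": 0.12}, {"twist": 0.12}, {"twist": 0.12}, {"twist": 0.12}]'|sed -n 2p
python3 steer.py '[{"twist": 0.12}, {"twist": 0.12}, {"twist": 0.12}, {"twist": 0.12}, {"twist": 0.12}]'|sed -n 2p
python3 steer.py '[{}, {}]'
python3 steer.py '[{}, {}, {}, {}, {}]' .03 60
python3 steer.py '[{"dz": -0.04}, {"dz": -0.04}, {"dz": -0.04}, {"dz": -0.04}, {}]'
python3 -c "
from h import *
print(tool(np.array([.5892,-.0383,0])-np.r_[get_state()['position'][:2],0]))"
```

```text
position: [0.5814, 0.3466, 0.0204]
position: [0.5814, 0.3466, 0.0204]
position: [0.5814, 0.3466, 0.0203]
clock: 23.77
position: [0.5815, 0.3466, 0.0205]
ee_rot: [-0.0, 0.779, 0.626, -0.0]
contact_force: [-0.3, 0.4, -0.3]
width: 0.0661
gripper_force: 0.0
clock: 24.18
position: [0.582, 0.3468, 0.0214]
ee_rot: [0.0, 0.78, 0.625, 0.001]
contact_force: [-0.3, -0.8, 4.2]
width: 0.0453
gripper_force: 61.6
clock: 24.6
position: [0.5858, 0.3486, 0.1901]
ee_rot: [0.002, 0.78, 0.625, 0.008]
contact_force: [1.2, 0.6, -0.8]
width: 0.0453
gripper_force: 61.7
[-0.37689651  0.08761054 -0.00263834]
```

```bash
python3 steer.py '[{"dx": -0.0375, "dy": 0.0085}, {"dx": -0.0375, "dy": 0.0085}, {"dx": -0.0375, "dy": 0.0085}, {"dx": -0.0375, "dy": 0.0085}, {"dx": -0.0375, "dy": 0.0085}]' |sed -n 2p
python3 steer.py '[{"dx": -0.0375, "dy": 0.0085}, {"dx": -0.0375, "dy": 0.0085}, {"dx": -0.0375, "dy": 0.0085}, {"dx": -0.0375, "dy": 0.0085}, {"dx": -0.0375, "dy": 0.0085}]' |sed -n 2p
python3 steer.py '[{}, {}, {}, {}]'
python3 -c "
from h import *
print(tool(np.array([.5892,-.0383,0])-np.r_[get_state()['position'][:2],0]))"
```

```text
position: [0.5815, 0.1528, 0.18]
position: [0.5821, -0.0396, 0.1801]
clock: 25.77
position: [0.5825, -0.0368, 0.1804]
ee_rot: [-0.001, 0.78, 0.626, -0.0]
contact_force: [0.8, 0.1, -0.2]
width: 0.0454
gripper_force: 61.7
[-5.68570361e-05  6.87110358e-03 -6.39160336e-06]
```

```bash
python3 steer.py '[{"dy": 0.007, "dz": 0.02}, {"dz": 0.03}, {"dz": 0.02}, {}, {}]'|sed -n 2p
python3 steer.py '[{"dz": 0.015}, {"dz": 0.015}, {}, {}, {}]'
```

```text
position: [0.5889, -0.0378, 0.1099]
clock: 26.6
position: [0.5906, -0.0392, 0.0824]
ee_rot: [0.001, 0.78, 0.625, 0.001]
contact_force: [-0.3, 0.2, -1.1]
width: 0.0452
gripper_force: 63.1
```

```bash
python3 steer.py '[{"dx": 0.0006, "dy": -0.0014, "dz": 0.005}, {"dz": 0.005}, {"dz": 0.0025}, {}, {}]'
python3 steer.py '[{}, {}, {}, {}, {}]' 0.062
python3 steer.py '[{"dz": -0.01}, {"dz": -0.03}, {"dz": -0.04}, {"dz": -0.04}, {"dz": -0.03}]'|sed -n 2p
python3 steer.py '[{}, {}, {}]'
python3 - <<'E'
from h import *
np.set_printoptions(precision=4,suppress=True)
d=cam('wrist')
t=cam('top')
for k,a,r in((4,(219,285),13),):
    A,ax=blob(t,*a,r);w=plane(t,*A,.009);print(k,w,ax,tool(w-get_state()['position']))
cv2.imwrite('pics/c7.png',cv2.resize(d['img'][120:300,200:440],None,fx=2,fy=2)[:,:,::-1])
E
```

```text
clock: 27.02
position: [0.5884, -0.0384, 0.0691]
ee_rot: [0.0, 0.78, 0.625, 0.0]
contact_force: [-2.4, 0.1, 6.2]
width: 0.0456
gripper_force: 63.7
clock: 27.43
position: [0.5883, -0.0385, 0.0681]
ee_rot: [-0.0, 0.78, 0.625, -0.0]
contact_force: [-0.7, 0.2, 0.2]
width: 0.0619
gripper_force: 0.0
position: [0.5891, -0.0387, 0.2224]
clock: 28.1
position: [0.5878, -0.0384, 0.2182]
ee_rot: [-0.0, 0.78, 0.625, -0.0]
contact_force: [0.7, -0.9, -0.3]
width: 0.0621
gripper_force: 0.0
4 [0.4354 0.3548 0.009 ] (13.465685844421387, 13.590890884399414) [ 0.3506 -0.2333  0.2085]
```

View pics/c7.png

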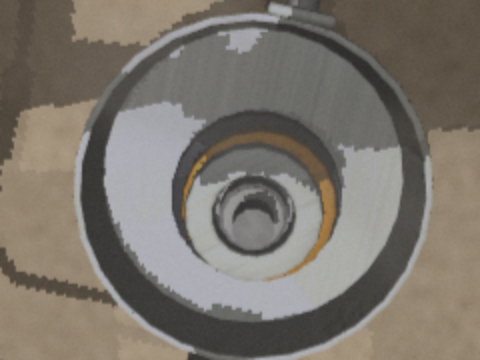

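Aluminium is home, at crop (253,215). Next is copper.

```bash
python3 steer.py '[{"dx": 0.0319, "dy": -0.0212}, {"dx": 0.0319, "dy": -0.0212}, {"dx": 0.0319, "dy": -0.0212}, {"dx": 0.0319, "dy": -0.0212}, {"dx": 0.0319, "dy": -0.0212}]' .07 20|sed -n 2p
python3 steer.py '[{"dx": 0.0319, "dy": -0.0212}, {"dx": 0.0319, "dy": -0.0212}, {"dx": 0.0319, "dy": -0.0212}, {"dx": 0.0319, "dy": -0.0212}, {"dx": 0.0319, "dy": -0.0212}]' |sed -n 2p
python3 steer.py '[{"dx": 0.0319, "dy": -0.0212}, {}, {}, {}, {}]' |sed -n 2p
python3 look.py 4
```

```text
position: [0.518, 0.1415, 0.2165]
position: [0.4494, 0.3203, 0.2167]
position: [0.4375, 0.3536, 0.2175]
expect px 47 [325.3946 211.9448] [47.5 49.5] [0.4367 0.3535 0.012 ] tool [-0.0003 -0.0008  0.    ] z 0.2174546027713679
```

```bash
python3 steer.py '[{"dz": 0.04}, {"dz": 0.04}, {"dz": 0.04}, {"dz": 0.04}, {"dz": 0.03}]' .058 20|sed -n 2p
python3 steer.py '[{"dz": 0.0065}, {}, {}, {}, {}]' |sed -n 2p
python3 steer.py '[{}, {}, {}, {}, {}]' .025 20
```

```text
position: [0.4369, 0.3526, 0.0256]
position: [0.4388, 0.3552, 0.0234]
clock: 30.75
position: [0.4381, 0.3552, 0.0231]
ee_rot: [0.0, 0.78, 0.625, 0.001]
contact_force: [1.0, -0.5, 5.5]
width: 0.0391
gripper_force: 19.7
```

```bash
python3 steer.py '[{}, {"dz": 0.001}, {"twist": -0.12}, {"twist": -0.12}, {"twist": -0.12}]' .058 20|sed -n 2p
python3 steer.py '[{"twist": -0.12}, {"twist": -0.12}, {"twist": -0.12}, {"twist": -0.12}, {"twist": -0.12}]'|sed -n 2p
python3 steer.py '[{"twist": -0.12}, {"twist": -0.12}, {"twist": -0.12}, {"twist": -0.12}, {"twist": -0.12}]'|sed -n 2p
python3 steer.py '[{}, {}]'
python3 steer.py '[{}, {}, {}, {}, {}]' .025 60
python3 steer.py '[{"dz": -0.04}, {"dz": -0.04}, {"dz": -0.04}, {"dz": -0.04}, {}]'
python3 -c "
from h import *
print(tool(np.array([.5888,-.0384,0])-np.r_[get_state()['position'][:2],0]))"
```

```text
position: [0.4371, 0.3548, 0.0206]
position: [0.4371, 0.3548, 0.0205]
position: [0.4371, 0.3548, 0.0205]
clock: 32.17
position: [0.4372, 0.3548, 0.0206]
ee_rot: [-0.0, 0.117, 0.993, -0.0]
contact_force: [-0.5, 0.2, 0.6]
width: 0.0581
gripper_force: 0.0
clock: 32.58
position: [0.4373, 0.3549, 0.0213]
ee_rot: [0.0, 0.116, 0.993, 0.0]
contact_force: [-0.8, -0.1, 5.5]
width: 0.0376
gripper_force: 59.8
clock: 33.0
position: [0.4415, 0.3575, 0.1889]
ee_rot: [0.006, 0.115, 0.993, 0.005]
contact_force: [0.8, 0.7, 0.0]
width: 0.0371
gripper_force: 60.6
[-0.23404998 -0.35163468 -0.00138516]
```

```bash
python3 steer.py '[{"dx": -0.0213, "dy": -0.032}, {"dx": -0.0213, "dy": -0.032}, {"dx": -0.0213, "dy": -0.032}, {"dx": -0.0213, "dy": -0.032}, {"dx": -0.0213, "dy": -0.032}]' |sed -n 2p
python3 steer.py '[{"dx": -0.0213, "dy": -0.032}, {"dx": -0.0213, "dy": -0.032}, {"dx": -0.0213, "dy": -0.032}, {"dx": -0.0213, "dy": -0.032}, {"dx": -0.0213, "dy": -0.032}]' |sed -n 2p
python3 steer.py '[{"dx": -0.0213, "dy": -0.032}, {}, {}, {}, {}]'
python3 -c "
from h import *
print(tool(np.array([.5888,-.0384,0])-np.r_[get_state()['position'][:2],0]))"
```

```text
position: [0.5046, 0.1731, 0.1803]
position: [0.5717, -0.0073, 0.1801]
clock: 34.25
position: [0.5842, -0.0403, 0.1803]
ee_rot: [-0.001, 0.115, 0.993, 0.0]
contact_force: [0.5, 0.2, -0.9]
width: 0.0372
gripper_force: 60.7
[-4.03071443e-03  2.93927284e-03 -3.86181636e-06]
```

```bash
python3 steer.py '[{"dx": -0.004, "dy": 0.003, "dz": 0.02}, {"dz": 0.03}, {"dz": 0.015}, {}, {}]'|sed -n 2p
python3 steer.py '[{}, {}, {}]'
```

```text
position: [0.5887, -0.038, 0.1153]
clock: 34.92
position: [0.5904, -0.0393, 0.1173]
ee_rot: [0.001, 0.115, 0.993, -0.0]
contact_force: [0.0, 0.7, 0.2]
width: 0.0372
gripper_force: 60.7
```

```bash
python3 steer.py '[{"dx": 0.0014, "dy": 0.0006, "dz": 0.01}, {"dz": 0.01}, {"dz": 0.01}, {"dz": 0.004}, {}]'
python3 steer.py '[{}, {}]' |sed -n 2,4p
python3 steer.py '[{}, {}, {}, {}, {}]' 0.055
python3 steer.py '[{"dz": -0.01}, {"dz": -0.03}, {"dz": -0.04}, {"dz": -0.04}, {}]'|sed -n 2p
python3 steer.py '[{}, {}, {}]'
python3 - <<'E'
from h import *
np.seterr(all='ignore');np.set_printoptions(precision=4,suppress=True)
d=cam('wrist');np.savez('w8.npz',img=d['img'],K=d['camera_matrix'],T=d['T']);save(d,'w8')
for h in(.073,.012):
  p,ax,w=ring2(d,4,h,(326,225,90));print(p,ax,w)
for r,h in((20,.073),):
    P=np.array([proj(d,(.5888+r/1e3*np.cos(a),-.0384+r/1e3*np.sin(a),h)) for a in np.linspace(0,6.283,73)])
    print(P.min(0),P.max(0),np.ptp(P,axis=0))
E
```

```text
clock: 35.33
position: [0.5874, -0.0384, 0.0822]
ee_rot: [-0.001, 0.115, 0.993, 0.0]
contact_force: [-4.1, 0.2, 9.0]
width: 0.0369
gripper_force: 61.6
position: [0.5874, -0.0384, 0.0821]
ee_rot: [-0.001, 0.115, 0.993, 0.0]
contact_force: [-4.3, 0.9, 9.4]
clock: 35.92
position: [0.5882, -0.0385, 0.0813]
ee_rot: [-0.0, 0.115, 0.993, 0.0]
contact_force: [0.6, -0.4, 0.2]
width: 0.0547
gripper_force: 0.0
position: [0.5931, -0.0393, 0.211]
clock: 36.58
position: [0.5872, -0.0383, 0.2005]
ee_rot: [-0.001, 0.115, 0.993, 0.0]
contact_force: [-0.3, -0.2, 0.1]
width: 0.0547
gripper_force: 0.0
[324.686  242.9257] [60.7 63.4] [ 0.5861 -0.0401  0.073 ]
[324.686  242.9257] [60.7 63.4] [ 0.6039 -0.0444  0.012 ]
[295.7591 214.6013] [360.8654 276.8044] [65.1063 62.2031]
```

Copper's apparent size matches a top face at 73 mm, so it is home. Now I'll find the roller from two wrist views, plus ears and rim for the pot axis.

```bash
python3 - <<'E'
from h import *
np.seterr(all='ignore');np.set_printoptions(precision=4,suppress=True)
L=[]
for f in('w3','w8'):
    z=np.load(f+'.npz');d=dict(img=z['img'],camera_matrix=z['K'],T=z['T'])
    u=proj(d,(.489,.010,.06));m=(cv2.medianBlur(d['img'],3).max(2)<60).astype(np.uint8);w=np.zeros_like(m)
    cv2.circle(w,tuple(int(x) for x in u),60,1,-1);m*=w
    m=cv2.morphologyEx(m,cv2.MORPH_OPEN,np.ones((5,5),np.uint8))
    cs=sorted(cv2.findContours(m,cv2.RETR_EXTERNAL,cv2.CHAIN_APPROX_NONE)[0],key=cv2.contourArea)[-3:]
    for c in cs: print(f,u,cv2.contourArea(c),cv2.minAreaRect(c))
    c=cs[-1];r=cv2.minAreaRect(c);b=cv2.boxPoints(r)
    e=sorted([((b[i]+b[(i+1)%4])/2,np.linalg.norm(b[i]-b[(i+1)%4])) for i in range(4)],key=lambda x:x[1])[:2]
    P=[plane(d,*x[0],.06) for x in e];print(P,np.linalg.norm(P[0]-P[1]),plane(d,*r[0],.06));L.append((d,r[0]))
print(tri(L[0][0],L[0][1],L[1][0],L[1][1]))
E
```

```text
w3 [193.3041 184.3474] 929.5 ((193.10769653320312, 187.63845825195312), (16.00048065185547, 64.99420166015625), 7.125016689300537)
[array([0.4984, 0.03  , 0.06  ]), array([ 0.4772, -0.0158,  0.06  ])] 0.050483942276205805 [0.4881 0.0076 0.06  ]
w8 [371.1829  58.0458] 1922.0 ((368.1894836425781, 57.38013458251953), (90.39024353027344, 23.878047943115234), 12.680383682250977)
[array([0.4992, 0.0319, 0.06  ]), array([ 0.4775, -0.0148,  0.06  ])] 0.05155511036227113 [0.4883 0.0084 0.06  ]
(array([0.4886, 0.008 , 0.062 ]), np.float64(0.0004624113663550283))
```

The roller triangulates to (0.4886, 0.008, 0.062), giving pot yaw -25.1° and a 110 mm arm as expected. Before gripping the bail, I'll look at the stand with the tool aligned to it.

```bash
python3 steer.py '[{"dz": -0.03, "twist": 0.12}, {"dz": -0.03, "twist": 0.12}, {"dz": -0.03, "twist": 0.12}, {"dz": -0.03, "twist": 0.12}, {"dz": -0.03, "twist": 0.12}]' .04 20|sed -n 2p
python3 steer.py '[{"twist": 0.12}, {"twist": 0.12}, {"twist": 0.12}, {"twist": 0.12}, {"twist": 0.12}]'|sed -n 2p
python3 steer.py '[{"dx": -0.0374, "dy": -0.006, "twist": 0.12}, {"dx": -0.0374, "dy": -0.006}, {"dx": -0.0374, "dy": -0.006}, {"dx": -0.0374, "dy": -0.006}, {"dx": -0.0374, "dy": -0.006}]'|sed -n 2p
python3 steer.py '[{"dx": -0.0374, "dy": -0.006}, {"dx": -0.0374, "dy": -0.006}, {}, {}, {}]'
cat > st.py <<'E'
from h import *
import sys
np.seterr(all='ignore');np.set_printoptions(precision=4,suppress=True)
d=cam('wrist');save(d,'st'+sys.argv[1]);np.savez('st%s.npz'%sys.argv[1],img=d['img'],K=d['camera_matrix'],T=d['T'])
im=d['img'].astype(int);m=((im[...,0]>90)&(im[...,0]>2*im[...,1])&(im[...,0]>2*im[...,2])).astype(np.uint8)
for c in cv2.findContours(m,cv2.RETR_EXTERNAL,cv2.CHAIN_APPROX_NONE)[0]:
    if cv2.contourArea(c)>15: mo=cv2.moments(c);p=(mo['m10']/mo['m00'],mo['m01']/mo['m00']);print(p,cv2.boundingRect(c),plane(d,*p,.216))
E
python3 st.py 1
```

```text
position: [0.5877, -0.0384, 0.3513]
position: [0.5879, -0.0385, 0.3499]
position: [0.5658, -0.2278, 0.3499]
clock: 38.3
position: [0.5558, -0.3012, 0.3501]
ee_rot: [-0.002, 0.7, 0.714, 0.0]
contact_force: [0.7, 0.9, -0.4]
width: 0.0397
gripper_force: 0.0
(290.89842632331903, 353.59656652360513) (285, 348, 13, 13) [ 0.5325 -0.3839  0.216 ]
(290.4839124839125, 228.88931788931788) (284, 223, 14, 13) [ 0.5327 -0.2958  0.216 ]
```

View pics/st1.png

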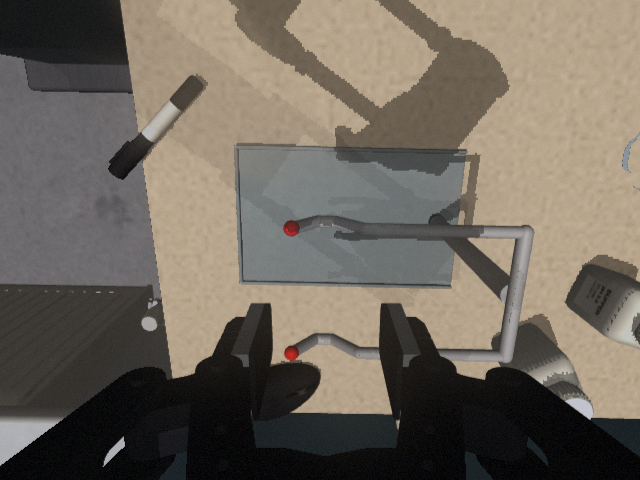

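The stand view shows the red tips at (291,229) and (291,354), with the prongs running right (+x). The tip spacing at z=0.216 comes out at 88 mm, which matches. I'll take a second view on the way back to the bail.

```bash
python3 steer.py '[{"dx": 0.0389, "dy": -0.0076}, {"dx": 0.0389, "dy": -0.0076}, {}, {}, {}]'|sed -n 2p
python3 st.py 2
python3 steer.py '[{"dx": 0.0389, "dy": -0.0076}, {"dx": 0.0389, "dy": -0.0076}, {"dx": 0.0389, "dy": -0.0076}, {"dx": 0.0389, "dy": -0.0076}, {"dx": 0.0389, "dy": -0.0076}]'|sed -n 2p
python3 steer.py '[{"dx": 0.0389, "dy": -0.0076, "twist": 0.114}, {"twist": 0.114}, {"twist": 0.114}, {"twist": 0.114}, {}]'|sed -n 2p
python3 steer.py '[{"dz": 0.04}, {"dz": 0.04}, {}, {}, {}]'
python3 - <<'E'
from h import *
np.set_printoptions(precision=4,suppress=True)
L=[]
for f in('st1','st2'):
    z=np.load(f+'.npz');d=dict(img=z['img'],camera_matrix=z['K'],T=z['T']);im=d['img'].astype(int)
    m=((im[...,0]>90)&(im[...,0]>2*im[...,1])&(im[...,0]>2*im[...,2])).astype(np.uint8)
    cs=[c for c in cv2.findContours(m,cv2.RETR_EXTERNAL,cv2.CHAIN_APPROX_NONE)[0] if cv2.contourArea(c)>15]
    P=sorted([cv2.minEnclosingCircle(c)[0] for c in cs],key=lambda p:p[1]);L.append((d,P))
for i in(0,1):
    try: print(tri(L[0][0],L[0][1][i],L[1][0],L[1][1][i]))
    except IndexError: pass
# roller from here
d=cam('wrist');u=proj(d,(.489,.008,.06));print(u);m=(cv2.medianBlur(d['img'],3).max(2)<60).astype(np.uint8);w=np.zeros_like(m)
cv2.circle(w,tuple(int(x) for x in u),50,1,-1);m=cv2.morphologyEx(m*w,cv2.MORPH_OPEN,np.ones((5,5),np.uint8))
c=max(cv2.findContours(m,cv2.RETR_EXTERNAL,cv2.CHAIN_APPROX_NONE)[0],key=cv2.contourArea);r=cv2.minAreaRect(c);x=plane(d,*r[0],.06)
s=get_state();print(r,x,s['position'],s['ee_rot'],'tool',tool(x-s['position']))
E
```

```text
position: [0.5396, -0.2228, 0.3522]
(312.2990476190476, 445.2133333333333) (307, 440, 12, 11) [ 0.5326 -0.3846  0.216 ]
(314.2780337941628, 339.22734254992315) (308, 334, 14, 12) [ 0.5328 -0.296   0.216 ]
position: [0.4974, -0.0295, 0.3515]
position: [0.4899, 0.007, 0.3517]
clock: 40.07
position: [0.4912, 0.0066, 0.2738]
ee_rot: [0.001, 0.842, 0.539, 0.001]
contact_force: [0.9, -0.8, -0.2]
width: 0.0403
gripper_force: 0.0
(array([ 0.5328, -0.2956,  0.2158]), np.float64(0.00027962562830683417))
(array([ 0.5327, -0.3831,  0.217 ]), np.float64(0.0002221317502088147))
[321.5885 209.5646]
((320.5, 233.0), (14.0, 13.0), 90.0) [ 0.4799 -0.0094  0.06  ] [0.4918 0.0066 0.2746] [0.0018 0.8422 0.5392 0.0021] tool [-0.0199 -0.0052  0.2145]
```

```bash
python3 steer.py '[{"dx": 0.0005, "dy": -0.003, "dz": 0.04}, {"dz": 0.04}, {"dz": 0.04}, {"dz": 0.04}, {}]' .045 20|sed -n 2p
python3 steer.py '[{"dz": 0.025}, {"dz": 0.025}, {}, {}, {}]'
```

```text
position: [0.4843, 0.0091, 0.1081]
clock: 40.95
position: [0.4896, 0.0086, 0.0646]
ee_rot: [0.002, 0.842, 0.539, 0.002]
contact_force: [-0.1, -1.0, -0.1]
width: 0.0453
gripper_force: 0.0
```

```bash
python3 steer.py '[{"dz": 0.002}, {}, {}, {}, {}]' .005 20
python3 steer.py '[{}, {}, {}, {}]' .005 40
```

```text
clock: 41.37
position: [0.4881, 0.0087, 0.061]
ee_rot: [0.001, 0.842, 0.539, 0.001]
contact_force: [1.0, -0.6, 6.8]
width: 0.0121
gripper_force: 20.8
clock: 41.7
position: [0.4881, 0.0087, 0.0611]
ee_rot: [0.001, 0.842, 0.539, 0.001]
contact_force: [0.0, -0.1, 7.2]
width: 0.0115
gripper_force: 38.9
```

The roller is gripped at about 12 mm. I'll swing the bail along its 110 mm arc in 5° rows.

```bash
python3 steer.py '[{"dy": 0.0004, "dz": -0.0096}, {"dy": 0.0013, "dz": -0.0095}, {"dy": 0.0021, "dz": -0.0094}, {"dy": 0.0029, "dz": -0.0092}, {}]'
python3 steer.py '[{"dy": 0.0037, "dz": -0.0089}, {"dy": 0.0044, "dz": -0.0085}, {"dy": 0.0052, "dz": -0.0081}, {"dy": 0.0058, "dz": -0.0076}, {}]'
```

```text
clock: 42.12
position: [0.4939, 0.0059, 0.099]
ee_rot: [0.001, 0.842, 0.539, 0.001]
contact_force: [0.9, 0.2, -1.5]
width: 0.0119
gripper_force: 39.2
clock: 42.53
position: [0.5108, -0.0022, 0.1321]
ee_rot: [0.0, 0.842, 0.539, 0.0]
contact_force: [-1.9, 1.9, 1.9]
width: 0.0119
gripper_force: 39.6
```

```bash
python3 steer.py '[{"dy": 0.0065, "dz": -0.0071}, {"dy": 0.0071, "dz": -0.0065}, {"dy": 0.0076, "dz": -0.0058}, {"dy": 0.0081, "dz": -0.0052}, {}]'
python3 steer.py '[{"dy": 0.0085, "dz": -0.0044}, {"dy": 0.0089, "dz": -0.0037}, {"dy": 0.0092, "dz": -0.0029}, {}, {}]'
python3 steer.py '[{"dy": 0.0094, "dz": -0.0021}, {"dy": 0.0095, "dz": -0.0013}, {"dy": 0.0096, "dz": -0.0004}, {}, {}]'
```

```text
clock: 42.95
position: [0.5391, -0.0154, 0.1578]
ee_rot: [0.001, 0.842, 0.539, 0.001]
contact_force: [-5.2, 0.4, 8.5]
width: 0.0116
gripper_force: 40.3
clock: 43.37
position: [0.5635, -0.0268, 0.1682]
ee_rot: [0.002, 0.842, 0.539, 0.001]
contact_force: [-2.3, -1.0, 7.6]
width: 0.0114
gripper_force: 40.2
clock: 43.78
position: [0.5893, -0.0388, 0.1712]
ee_rot: [0.002, 0.842, 0.539, 0.001]
contact_force: [-0.6, -3.4, 8.2]
width: 0.0118
gripper_force: 40.3
```

The bail is upright over the axis. I'll hold briefly, tighten the grip, then lift gently.

```bash
python3 steer.py '[{}, {}, {}, {}]' .005 100 | tail -6
python3 steer.py '[{"dz": -0.004}, {"dz": -0.004}, {"dz": -0.006}, {"dz": -0.006}, {}]'
python3 steer.py '[{"dz": -0.008}, {"dz": -0.012}, {"dz": -0.012}, {"dz": -0.012}, {"dz": -0.008}]'
python3 steer.py '[{}, {}, {}]'
```

```text
clock: 44.12
position: [0.5886, -0.0384, 0.1714]
ee_rot: [0.002, 0.842, 0.539, 0.001]
contact_force: [-0.8, -2.1, 8.1]
width: 0.0098
gripper_force: 97.5
clock: 44.53
position: [0.5873, -0.0371, 0.1905]
ee_rot: [0.0, 0.842, 0.539, 0.0]
contact_force: [0.3, -0.4, -8.7]
width: 0.0097
gripper_force: 97.6
clock: 44.95
position: [0.5872, -0.0372, 0.2434]
ee_rot: [0.0, 0.842, 0.539, 0.001]
contact_force: [-0.2, -0.3, -8.0]
width: 0.01
gripper_force: 97.9
clock: 45.2
position: [0.5864, -0.0371, 0.2412]
ee_rot: [-0.001, 0.842, 0.539, -0.001]
contact_force: [0.6, 0.0, -9.4]
width: 0.0099
gripper_force: 97.9
```

```bash
python3 steer.py '[{"twist": -0.05}, {"twist": -0.1}, {"twist": -0.12}, {"twist": -0.1}, {"twist": -0.063}]' | sed -n 2,4p
python3 steer.py '[{"dx": -0.006, "dy": -0.003}, {"dx": -0.012, "dy": -0.005}, {"dx": -0.016, "dy": -0.006}, {"dx": -0.018, "dy": -0.007}, {"dx": -0.018, "dy": -0.007}]'| sed -n 2,6p
python3 steer.py '[{"dx": -0.018, "dy": -0.007}, {"dx": -0.018, "dy": -0.007}, {"dx": -0.018, "dy": -0.007}, {"dx": -0.018, "dy": -0.007}, {"dx": -0.018, "dy": -0.007}]'| sed -n 2,6p
python3 steer.py '[{"dx": -0.018, "dy": -0.007}, {"dx": -0.018, "dy": -0.007}, {"dx": -0.018, "dy": -0.007}, {"dx": -0.018, "dy": -0.007}, {"dx": -0.018, "dy": -0.007}]'| sed -n 2,6p
python3 steer.py '[{"dx": -0.018, "dy": -0.006}, {"dx": -0.016, "dy": -0.005}, {"dx": -0.012, "dy": -0.004}, {"dx": -0.006, "dy": -0.002}, {}]'
python3 -c "
from h import *
s=get_state();print(s['position'],s['ee_rot'],tool(np.array([.475,-.339,.242])-s['position']))"
```

```text
position: [0.5862, -0.0372, 0.2407]
ee_rot: [-0.001, 0.705, 0.709, -0.001]
contact_force: [-0.7, 0.3, -8.9]
position: [0.5581, -0.109, 0.2416]
ee_rot: [0.0, 0.707, 0.707, -0.001]
contact_force: [0.6, -0.5, -8.1]
width: 0.0098
gripper_force: 97.8
position: [0.5223, -0.1992, 0.2416]
ee_rot: [-0.0, 0.708, 0.707, -0.001]
contact_force: [0.2, -0.1, -8.9]
width: 0.0099
gripper_force: 97.7
position: [0.4876, -0.2891, 0.2417]
ee_rot: [-0.0, 0.708, 0.707, -0.0]
contact_force: [0.4, -0.1, -9.6]
width: 0.0105
gripper_force: 97.8
clock: 47.28
position: [0.4711, -0.3411, 0.2417]
ee_rot: [-0.0, 0.708, 0.706, -0.001]
contact_force: [0.1, -0.5, -8.8]
width: 0.0103
gripper_force: 97.7
[ 0.47111582 -0.34114327  0.24168066] [-1.04256705e-07  7.07823583e-01  7.06389061e-01 -5.19595389e-04] [ 0.00215091  0.00387959 -0.00032377]
```

```bash
python3 steer.py '[{"dx": 0.001, "dy": 0.004}, {"dx": 0.001, "dy": 0.008}, {"dy": 0.011}, {"dy": 0.012}, {"dy": 0.012}]'| sed -n 2,6p
python3 steer.py '[{"dy": 0.012}, {"dy": 0.011}, {"dy": 0.008}, {"dy": 0.004}, {"dy": 0.002}]'| sed -n 2,6p
python3 steer.py '[{}, {}, {}, {}, {}]'
```

```text
position: [0.5212, -0.3366, 0.242]
ee_rot: [0.0, 0.706, 0.708, 0.0]
contact_force: [-0.8, -0.3, -8.8]
width: 0.0102
gripper_force: 97.7
position: [0.5572, -0.3372, 0.2416]
ee_rot: [-0.0, 0.707, 0.708, 0.0]
contact_force: [0.4, 0.0, -9.2]
width: 0.0103
gripper_force: 97.7
clock: 48.53
position: [0.5553, -0.3373, 0.2421]
ee_rot: [-0.0, 0.707, 0.707, -0.0]
contact_force: [-0.3, 0.7, -9.3]
width: 0.0102
gripper_force: 97.7
```

```bash
python3 st.py 3
```

```text
(264.0328786288912, 208.53690101434066) (251, 196, 27, 26) [ 0.5326 -0.2955  0.216 ]
```

```bash
python3 steer.py '[{"dx": -0.001, "dz": 0.006}, {"dz": 0.007}, {"dz": 0.007}, {"dz": 0.006}, {}]'| sed -n 2,6p
python3 steer.py '[{"dz": 0.004}, {"dz": 0.003}, {"dz": 0.002}, {}, {}]'| sed -n 2,6p
```

```text
position: [0.5555, -0.3375, 0.2136]
ee_rot: [-0.002, 0.707, 0.707, 0.0]
contact_force: [0.0, 0.5, -8.8]
width: 0.0104
gripper_force: 97.8
position: [0.5559, -0.3382, 0.2069]
ee_rot: [-0.0, 0.707, 0.707, -0.0]
contact_force: [-1.4, 0.1, -9.4]
width: 0.0103
gripper_force: 97.8
```

```bash
python3 steer.py '[{"dz": 0.001}, {"dz": 0.001}, {"dz": 0.001}, {}, {}]'| sed -n 2,6p
python3 steer.py '[{"dz": 0.001}, {"dz": 0.0005}, {}, {}]'| sed -n 2,6p
```

```text
position: [0.5567, -0.3384, 0.2044]
ee_rot: [0.001, 0.707, 0.707, 0.0]
contact_force: [0.4, 0.2, -7.3]
width: 0.0096
gripper_force: 98.0
position: [0.557, -0.3385, 0.204]
ee_rot: [0.001, 0.707, 0.707, 0.001]
contact_force: [0.9, 0.7, 0.6]
width: 0.0101
gripper_force: 99.0
```

The load is now on the prongs. I'll release and rise.

```bash
python3 steer.py '[{}, {}, {}, {}, {}]' .045 20| sed -n 2,6p
python3 steer.py '[{"dz": -0.01}, {"dz": -0.02}, {"dz": -0.03}, {"dz": -0.04}, {"dz": -0.04}]'| sed -n 2,6p
python3 steer.py '[{"dz": -0.02}, {}, {}, {}, {}]'| sed -n 2,6p
python3 - <<'E'
from h import *
np.seterr(all='ignore');np.set_printoptions(precision=4,suppress=True)
d=cam('wrist');save(d,'end');print(proj(d,(.5557,-.3385,.203)),proj(d,(.5557,-.3385,.106)))
for k in (1,2,3,4):
    try:print(k,*ring2(d,k,.033+[0,.034,.047,.06,.073][k],(*proj(d,(.5557,-.3385,.09)),60)))
    except Exception as e:print(k,e)
u=proj(d,(.5557,-.3385,.203));m=(cv2.medianBlur(d['img'],3).max(2)<60).astype(np.uint8);w=np.zeros_like(m)
cv2.circle(w,tuple(int(x) for x in u),55,1,-1);m=cv2.morphologyEx(m*w,cv2.MORPH_OPEN,np.ones((5,5),np.uint8))
for c in cv2.findContours(m,cv2.RETR_EXTERNAL,cv2.CHAIN_APPROX_NONE)[0]:
    r=cv2.minAreaRect(c);print(r,plane(d,*r[0],.203))
s=cam('scene');save(s,'ends');t=cam('top')
for n,x in(('s',s),('t',t)):
    p=proj(x,(.5557,-.3385,.203));m=(x['img'].max(2)<60).astype(np.uint8);w=np.zeros_like(m);cv2.circle(w,tuple(int(q) for q in p),14,1,-1);M=cv2.moments(m*w)
    print(n,p,M['m10']/max(M['m00'],1),M['m01']/max(M['m00'],1),M['m00'])
for n,a,b,r in(('film',(282,178),(299,213),18),('timer',(319,307),(258,331),20)):print(n,blob(t,*a,r)[0])
E
```

```text
position: [0.556, -0.3384, 0.2025]
ee_rot: [-0.0, 0.707, 0.707, -0.0]
contact_force: [-0.3, -0.6, -0.1]
width: 0.0449
gripper_force: 0.0
position: [0.5556, -0.338, 0.3439]
ee_rot: [-0.001, 0.707, 0.707, -0.0]
contact_force: [0.4, -0.2, 1.3]
width: 0.0448
gripper_force: 0.0
position: [0.5556, -0.3379, 0.3606]
ee_rot: [-0.002, 0.707, 0.707, -0.0]
contact_force: [0.2, -0.6, -0.4]
width: 0.0452
gripper_force: 0.0
[327.5741 229.0966] [327.2815 201.4401]
1 [325.4769 206.7431] [ 97.2 120.8] [ 0.554  -0.3515  0.067 ]
2 [313.4578 195.1313] [ 8.3 19.3] [ 0.5425 -0.3375  0.08  ]
3 [326.9999 197.9908] [119.8 119.8] [ 0.5555 -0.3378  0.093 ]
4 [313.659 206.821] [11.8 26.6] [ 0.5434 -0.3434  0.106 ]
((327.5, 238.0), (56.0, 17.0), 90.0) [ 0.5557 -0.3448  0.203 ]
s [475.8587 278.7608] 474.4651162790698 278.13953488372096 86.0
t [467.0142 238.1164] 469.6885245901639 239.86065573770492 122.0
film (282.4044704437256, 179.3173770904541)
timer (318.9949645996094, 308.4491271972656)
```

```bash
python3 steer.py '[{}, {}, {}, {}, {}]'| sed -n 1,2p
python3 - <<'E'
from h import *
a=cam('scene')['img'];o=cv2.imread('pics/ends.png')[:,:,::-1];df=np.abs(a.astype(int)-o).max(2)[230:420,410:540];print((df>40).sum())
d=cam('wrist');o=cv2.imread('pics/end.png')[:,:,::-1];df=np.abs(d['img'].astype(int)-o).max(2)[100:300,220:440];print((df>40).sum())
im=cv2.cvtColor(d['img'],cv2.COLOR_RGB2HSV);m=cv2.inRange(im,(3,110,40),(30,255,255));m[:, :270]=0;m[:,390:]=0;m[260:]=0
# copper/brass annulus
mo=cv2.moments(m);print(m.sum()/255,mo['m10']/mo['m00'],mo['m01']/mo['m00'],[proj(d,(.5557,-.3385,z)) for z in(.08,.106)])
E
```

```text
clock: 51.98
position: [0.5562, -0.3383, 0.3625]
1253
6423
600.0 336.56 197.47 [array([325.78761908, 194.83267094]), array([325.83216156, 200.04493615])]
```

```bash
python3 steer.py '[{"dy": -0.03, "dz": -0.04}, {"dy": -0.03, "dz": -0.04}, {"dy": -0.03, "dz": -0.02}, {}, {}]'| sed -n 1,2p
python3 steer.py '[{}, {}, {}, {}, {}]'| sed -n 1,2p
python3 - <<'E'
from h import *
I=[cam('scene')['img'] for _ in range(8)]
for i in(1,4,7):
    df=np.abs(I[i].astype(int)-I[0]).max(2)[200:420,390:560];print((df>40).sum(),(df>25).sum())
t=cam('top')
def blk(x,p,r):
    m=(x['img'].max(2)<60).astype(np.uint8);w=np.zeros_like(m);cv2.circle(w,tuple(int(q) for q in p),r,1,-1);n,l,s,c=cv2.connectedComponentsWithStats(m*w);return [(s[i].tolist(),c[i]) for i in range(1,n) if s[i][4]>15]
s=cam('scene')
A=blk(s,proj(s,(.5557,-.3385,.203)),20);B=blk(t,proj(t,(.5557,-.3385,.203)),16);print(A,B)
for a in A:
  for b in B: print(tri(s,a[1],t,b[1]))
d=cam('wrist');im=cv2.cvtColor(d['img'],cv2.COLOR_RGB2HSV);m=cv2.inRange(im,(3,110,40),(30,255,255));u=proj(d,(.5557,-.3385,.106));print(u)
w=np.zeros_like(m);cv2.circle(w,tuple(int(q) for q in u),50,1,-1);n,l,st,c=cv2.connectedComponentsWithStats(m&(w*255))
for i in range(1,n):
    if st[i][4]>60: print(st[i],c[i],plane(d,*c[i],.106))
E
```

```text
clock: 52.5
position: [0.4754, -0.3386, 0.4517]
clock: 52.92
position: [0.4766, -0.3383, 0.4479]
20 125
750 1402
545 1184
[([463, 274, 24, 10, 87], array([474.49425287, 278.17241379]))] [([457, 228, 19, 26, 108], array([468.17592593, 239.71296296]))]
(array([ 0.55045783, -0.33763826,  0.20942886]), np.float64(0.004174215059145219))
[398.45318025 184.75042318]
[374 157  42  26 161] [394.73291925 164.06832298] [ 0.55051293 -0.31601385  0.106     ]
[382 168  29  36 575] [395.39652174 185.29565217] [ 0.55236656 -0.33910302  0.106     ]
```

The pot is still swinging slightly, so I'll let it settle.

```bash
for i in 1 2 3 4 5 6 7 8 9 10 11 12 13 14 15 16 17 18 19 20; do python3 steer.py '[{}, {}, {}, {}, {}]' >/dev/null; done
python3 - <<'E'
from h import *
I=[cam('wrist')['img'] for _ in range(12)];d=cam('wrist')
u=proj(d,(.5557,-.3385,.106));w=np.zeros(I[0].shape[:2],np.uint8);cv2.circle(w,tuple(int(q) for q in u),50,255,-1)
for im in I:
    m=cv2.inRange(cv2.cvtColor(im,cv2.COLOR_RGB2HSV),(3,110,40),(30,255,255))&w;n,l,st,c=cv2.connectedComponentsWithStats(m);i=1+st[1:,4].argmax();print(c[i].round(1),st[i][4],end=' ')
print(get_state()['clock'],(np.abs(I[8].astype(int)-I[0]).max(2)[80:300,280:520]>40).sum())
E
```

```text
[394.9 185.4] 595 [395.  185.3] 595 [395.  185.3] 599 [395.  185.4] 602 [395.  185.3] 598 [394.9 185.3] 597 [394.9 185.4] 594 [394.9 185.4] 596 [394.9 185.4] 598 [394.9 185.4] 598 [395.  185.4] 600 [395.  185.3] 599 62.45 0
```

The pot is at rest: the copper collar's centroid stays within 0.1 px over 12 frames. It sits under the roller, and the roller is in the cradle. I'm handing the job in.

```bash
python3 -c "
from rig import manip, eyes, get_state
print(manip.sign_off())"
```

```text
the job is handed in; nothing more can be done
None
```

I threaded all four collars onto the spindle, largest first, swung the bail upright, hung the pot by its wire in both prongs, let it come to rest and handed the job in at about 62 s; sign-off returned no verdict, and after the run I re-checked the tape roll and timer but not the marker.

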